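# Level a checking base on wedges, hang the templates, scan it in

## Task

Set up the green checking base: push a steel wedge under each of its two near ears until the base sits level, then hang every drilling template on the bench on its own pair of pins, pressed fully down flat on the base. When they are all on, pick up the barcode scanner, hold it steady, nose down, about 7 cm straight above the barcode label on the base's near edge for a good two seconds, and stand it back nose down on its charging pad. At the end the base must still be level with every template on its pins; leave the other things on the bench where they are.

Things in the scene. Friction and masses are not known exactly. Their poses are not given: they have to be found in the camera images.
- base: green checking base, grey top: plate x -130..25, y -110..110, z 0..18 mm, near edge -x, left +y, z up. Origin: plate's underside at the ball of the far-side post; the ball fixes its place and yaw but lets it tip. Without wedges its near side rests 3 to 6 deg low on a loose packing bar beneath it. Level, the origin is 29 to 32.5 mm above the bench. 2.2 kg
- ear_left (a point): underside of the round steel foot bar (12 mm thick, along base x -131..-89) below the left near ear, base frame (-110, 130, -13) mm. The ear (x -132..-88, z 0..18) ends at y = 143. A wedge goes in from the left along base -y, thin end first, with about 5 to 20 N; the foot rides up it, and the wedge stays where it is left
- ear_right (a point): the same below the right near ear, base frame (-110, -130, -13) mm; its wedge goes in from the right along base +y
- station_left (a point): on the base's top midway between the left pair of pins, base frame (-55, 70, 18) mm. The two pins of a pair stand 64 mm apart along base x, 8 mm thick, 22 mm high, tips tapered
- station_mid (a point): the same for the middle pair, base frame (-55, 0, 18) mm
- station_right (a point): the same for the right pair, base frame (-55, -70, 18) mm
- label (a point): centre of the white barcode label, 20 x 46 mm, facing up on the base's top at the middle of its near edge, base frame (-118, 0, 19) mm
- wedge_a: plain steel wedge, 140 long, 30 wide, flat underside, upright sides, 28 mm high at the thick end (x = -70), falling evenly to 4 mm at the thin end (x = +70). Origin at the middle of the underside, z up. 0.4 kg. Lies on the bench at first; either wedge may go under either ear
- wedge_b: a second wedge, the same as wedge_a
- template_a: metal drilling template: plate 90 (x) x 50 (y) x 8 mm, two 11 mm through holes for the pins at x = +-32, y = 0; on top a dark upright bar handle 40 (x) x 14 (y), 30 mm high (top 38 above the underside). Origin at the middle of the underside, z up. 0.3 kg. Fits any pair of pins, either way round. Absent in some starts
- template_b: as template_a but 44 mm wide. Absent in some starts
- template_c: as template_a but 38 mm wide. Absent in some starts
- scanner: dark barcode scanner standing nose down: head 56 (x) x 36 (y), 70 mm high, rubber boot 60 x 44 round its lowest 14 mm; grey handle, 28 wide, from the head's top out to x = -112. Reads along its -z. Origin at the middle of the nose's underside, z up when parked. 0.22 kg, balance point about 10 mm to -x. Grip it across y at the head's upper part
- pad_top (a point): centre of the dark rubber patch on the grey charging pad (130 x 75 x 8 mm, fixed), 8 mm above the bench: where the scanner's nose belongs
- dial_gauge: bystander: black dial gauge lying on its back, 58 mm across
- solvent: bystander: white bottle, 130 mm high
- micrometer: bystander: green micrometer lying flat
- cleaning_brush: bystander: small brush lying flat
- v_block: bystander: dark steel V-block, 50 mm
Things that resemble listed ones, but are neither listed nor needed, are in the scene too. What is shaped like the template_c but blue or yellow is not meant.

How it is judged (in metres and radians):
On the way, in this order (a step that is already met when the one before it is completed fails the run):
1. the base is level on the two wedges, one under each ear (angle between base's own z axis and vertical below 0.015 rad and horizontal distance between any of wedge_a, wedge_b and ear_left below 0.05 m and horizontal distance between any of wedge_a, wedge_b and ear_right below 0.05 m and contact force between each of wedge_a, wedge_b and base above 0.3 N and contact force between the fingers and base below 0.5 N), for 0.4 s.
2. every template is down on a pair of pins ((distance between template_a and station_left below 0.005 m or distance between template_a and station_mid below 0.005 m or distance between template_a and station_right below 0.005 m) and angle between the z axis of each of template_a, template_b, template_c and the z axis of base, either way round below 0.05 rad and angle between each of template_a, template_b, template_c's own z axis and vertical below 0.2 rad and (distance between template_b and station_left below 0.005 m or distance between template_b and station_mid below 0.005 m or distance between template_b and station_right below 0.005 m) and (distance between template_c and station_left below 0.005 m or distance between template_c and station_mid below 0.005 m or distance between template_c and station_right below 0.005 m)), for 0.2 s.
3. the scanner has been held steady, nose towards the label, for a good second (x of label in the frame of scanner between -0.015 and 0.015 m and y of label in the frame of scanner between -0.015 and 0.015 m and z of label in the frame of scanner between -0.13 and -0.03 m and linear speed of scanner below 0.03 m/s), for 1.2 s.
At the end, for the whole second after the job is handed in: Base within 0.015 rad of level, resting on both wedges, one under each ear (wedge middle within 50 mm of the ear); each template flat on a pair of pins (within 5 mm of the station point, 0.05 rad of the top face); scanner upright on its pad within 25 mm of the patch centre; all at rest (all of step 2 and angle between base's own z axis and vertical below 0.015 rad and horizontal distance between any of wedge_a, wedge_b and ear_left below 0.05 m and horizontal distance between any of wedge_a, wedge_b and ear_right below 0.05 m and contact force between each of wedge_a, wedge_b and base above 0.3 N and distance between scanner and pad_top below 0.025 m and angle between scanner's own z axis and vertical below 0.1 rad and linear speed of each of template_a, template_b, template_c, scanner, base below 0.02 m/s); the robot touches nothing.
It fails at once if the dial gauge was knocked away (more than 4 cm) (distance of dial_gauge from where it was at the start of the episode above 0.04 m).
It fails at once if the solvent was knocked away (more than 4 cm) (distance of solvent from where it was at the start of the episode above 0.04 m).
It fails at once if the micrometer was knocked away (more than 4 cm) (distance of micrometer from where it was at the start of the episode above 0.04 m).
It fails at once if the cleaning brush was knocked away (more than 4 cm) (distance of cleaning_brush from where it was at the start of the episode above 0.04 m).
It fails at once if the v block was knocked away (more than 4 cm) (distance of v_block from where it was at the start of the episode above 0.04 m).
Of template_a, template_b, template_c only 2 to 3 are there at a start; the rules pass over those that are not, and their reading is None.
At some moment in a run one of template_a, template_b, template_c, wedge_a, wedge_b may be knocked a few centimetres aside while the robot is not near it.
Once in a run the grip may slacken for a moment while it holds something.
It also fails if it takes over 210 s, if anything falls off the work surface, if the arm or the gripper's body presses on something with over 40 N, if the wrist force passes 120 N, or if a joint passes its speed limit or range.

## Robot

A 6-joint arm with a two-finger parallel gripper is mounted at the origin on the work surface. World frame = base frame: x ahead of the robot, y to its left, z up, the work surface at z = 0. Lengths are in mm, angles in rad, forces in N, time in s.
With the tool pointing down it reaches from about 325 to 775 mm from the base axis. Payload 9.3 kg.
Tool frame: the origin (TCP) lies between the finger pads; the fingertips stand ctrl.tip_reach ahead of it and the grasp point (between the pads) lies 2 mm behind it (ctrl.tip_reach is the distance from the TCP to the fingertips, in mm); z points along the fingers, y is the line along which they close (so a half turn about z gives the same grasp; the last joint's range is limited). The gripper opens to 85 mm and grips with 20 to 120 N. Pads are 22 mm wide; open, the fingers measure 114 mm over their backs; the gripper's body (76 mm by 85 mm) begins 54 mm behind the grasp point. The pads swing forward as they close: fully open they stand 13 mm farther back than shut.
Start: joints at [1.178, 0.259, 0.021, 1.334, 0, 1.418], TCP at [130.631, 534.259, 227.679] pointing down, gripper open.
Joint ranges: [-3.04, 3.04], [-0.91, 1.82], [-1.04, 1.36], [-1.92, 1.95], [-1.52, 1.45], [-3.14, 3.14]. Speed limits (rad/s): [2.22, 2.22, 2.79, 3.14, 3.14, 3.14].

## Interface

Orientations are given as a unit quaternion [x, y, z, w].
In Python, from workcell import ctrl gives the robot as it stands.
- The arm moves only by the shell command python3 -m crank 'ROWS' [FORCE]. ROWS is a JSON list of rows, 1 to 10 of them, each of 5 numbers: the finger opening in mm, then dx, dy, dz in mm, then a turn about the tool's z in rad; each row is the pose to reach, as a shift and turn from the pose commanded when the command began, along the tool's axes at that moment; what a row does not reach only later rows make up. A row lasts 1/8 s, in which the tool goes at most 62.5 mm and 0.188 rad, less where a joint would pass 70% of its speed; a pose out of reach is approached as far as the arm can. The fingers move at their own pace and stop on an object; FORCE is the grip in N (left out, the last holds). Time passes only in rows, so rows that do not move let the fingers close. It prints the time, the measured TCP pose, the force, the opening and the grip force at its end.
- ctrl.observe(): the state, without advancing time (a new reading comes with each control period).
- ctrl.get_image(name): name is "scene" or "side" or "wrist"; returns the picture (400x640x3 uint8, blue, green, red); there is no depth.
- ctrl.camera_params(name): a dict with "camera_matrix" (3x3 intrinsics, pixels), "pose" (4x4, takes a point from camera to world coordinates). Camera axes: x right, y up, looking along -z (the intrinsics and any distortion apply to the point x, -y, -z); pixel columns grow to the right and rows downward; lengths in mm; the calibration is good to about 2 mm. The wrist camera is an equidistant fisheye: a pixel r from the principal point sees the ray r / f radians off the axis. A picture is of the moment at which its call begins: read the wrist's pose just before it. camera_params takes no time and is no camera call; for the wrist camera it gives the pose at the moment of the call.
- ctrl.job_done(): hands the job in; it is judged then, once.
The state is a dict: "time": time; "joint_pos": joint angles; "qvel": joint speeds; "joint_efforts": joint torques, N m; "position": TCP position; "ee_rot": TCP orientation; "force": force on the tool from outside, world axes, zero at the start; "moment": the same for the moment, N m; "opening": finger opening in mm; "gripper_force": force on a finger pad.
Only numpy, scipy, OpenCV 4.12 (cv2) and the standard library are available. Lean on these libraries where they do the work, as an engineer would, in place of code of your own. Each camera call takes 0.05 s, during which the arm holds its last target. There are 200 camera calls.

## Working session

There is one attempt and no reset: what is moved stays moved. The work goes in short steps, Python scripts to look and compute and a shell command to move; the robot and the scene stay as the last step left them, time stands still between calls to the robot, and variables do not carry over. Pictures are saved under pics/ and viewed, at most 14 in all, crops included, and the job is handed in when it is done.

```bash
ls; mkdir -p pics; python3 - <<'E'
from workcell import ctrl
import cv2,numpy as np
for n in ("scene","side"):
    im=ctrl.get_image(n); cv2.imwrite(f"pics/{n}0.png",im)
    p=ctrl.camera_params(n); print(n,np.round(p["camera_matrix"],1).tolist(),np.round(p["pose"],3).tolist(),[k for k in p])
p=ctrl.camera_params("wrist"); print(np.round(p["camera_matrix"],1).tolist(),np.round(p["pose"],3).tolist(),p.keys())
cv2.imwrite("pics/wrist0.png",ctrl.get_image("wrist"))
print(ctrl.observe(),ctrl.tip_reach)
E
```

```text
pics
scene [[479.2, 0.0, 324.2], [0.0, 479.2, 201.9], [0.0, 0.0, 1.0]] [[0.634, -0.558, 0.536, 1483.532], [0.774, 0.465, -0.431, -807.059], [-0.008, 0.687, 0.726, 1228.143], [0.0, 0.0, 0.0, 1.0]] ['camera_matrix', 'pose']
side [[509.7, 0.0, 311.8], [0.0, 509.7, 199.8], [0.0, 0.0, 1.0]] [[-0.986, 0.129, -0.102, 430.204], [-0.164, -0.722, 0.672, 1075.439], [0.013, 0.68, 0.733, 1380.293], [0.0, 0.0, 0.0, 1.0]] ['camera_matrix', 'pose']
[[309.7, 0.0, 318.5], [0.0, 309.7, 201.2], [0.0, 0.0, 1.0]] [[0.237, -0.923, -0.304, 53.049], [0.971, 0.225, 0.076, 553.765], [-0.002, -0.314, 0.949, 373.488], [0.0, 0.0, 0.0, 1.0]] dict_keys(['camera_matrix', 'pose'])
{'time': 0.15, 'joint_pos': array([1.17836956e+00, 2.59101921e-01, 2.09410064e-02, 1.33368249e+00,
       2.10444127e-06, 1.41821747e+00]), 'qvel': array([ 0.00218885, -0.00010089,  0.0024684 , -0.00074745, -0.00116129,
        0.00119226]), 'joint_efforts': array([ 2.19336813e-03, -5.55971718e+01,  3.44660282e+01,  1.14492982e-02,
       -1.77095590e-04, -4.10445097e-06]), 'position': array([130.56878398, 534.0665708 , 227.18575639]), 'ee_rot': array([ 1.19636693e-01,  9.92817600e-01, -5.03937142e-04, -1.41920049e-04]), 'force': array([-0.53520529, -0.16392438, -0.45692773]), 'moment': array([-0.01906986,  0.00446196, -0.00026213]), 'gripper_force': 0.0, 'opening': 85.32872376987743} 17.0
```

View pics/scene0.png

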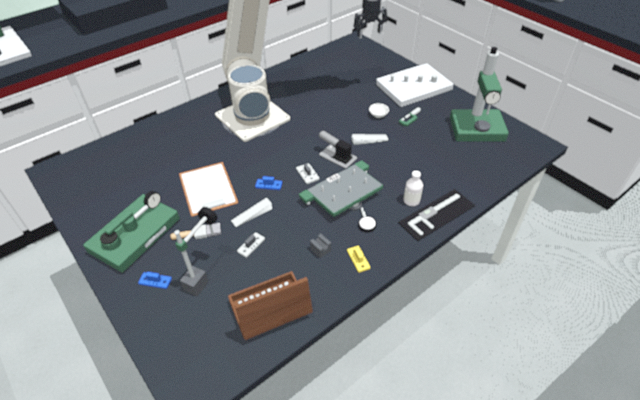

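View pics/side0.png

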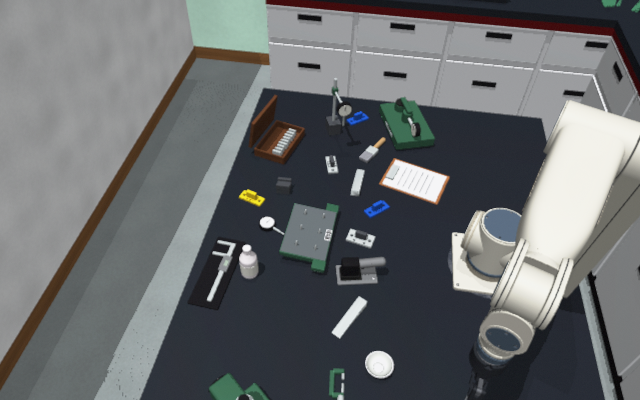

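Scene view: the base is at (342,190). White templates with dark handles are at (308,172) and (251,244). The wedges are at (252,212) and (370,139), and the scanner on its pad is at (340,150). The blue parts at (268,183) and (155,280) and the yellow one at (359,258) are decoys. Side view: the base is at (310,235), templates at (361,238) and (332,164), wedges at (358,182) and (350,317), scanner at (360,268). Next I'll write the helpers and triangulate.

```bash
cat > h.py <<'E'
from workcell import ctrl
import cv2, numpy as np
from scipy.spatial.transform import Rotation as R
def par(n):
    p=ctrl.camera_params(n); return n,np.array(p["camera_matrix"]),np.array(p["pose"])
def ray(c,px):
    n,K,T=c; x=(px[0]-K[0,2])/K[0,0]; y=(px[1]-K[1,2])/K[1,1]
    if n=="wrist":
        r=np.hypot(x,y); s=np.sin(r)/r if r>1e-9 else 1; d=np.array([x*s,-y*s,-np.cos(r)])
    else: d=np.array([x,-y,-1.])
    d=T[:3,:3]@d; return T[:3,3],d/np.linalg.norm(d)
def plane(c,px,z):
    o,d=ray(c,px); return o+d*(z-o[2])/d[2]
def tri(*obs):
    A=np.zeros((3,3));b=np.zeros(3);L=[ray(c,p) for c,p in obs]
    for o,d in L: M=np.eye(3)-np.outer(d,d);A+=M;b+=M@o
    x=np.linalg.solve(A,b); return x,max(np.linalg.norm((np.eye(3)-np.outer(d,d))@(x-o)) for o,d in L)
def proj(c,X):
    n,K,T=c; v=T[:3,:3].T@(np.asarray(X,float)-T[:3,3]); x,y,z=v[0],-v[1],-v[2]
    if n=="wrist":
        r=np.hypot(x,y);a=np.arctan2(r,z);k=a/max(r,1e-9)
    else: k=1/z
    return np.array([K[0,0]*x*k+K[0,2],K[1,1]*y*k+K[1,2]])
def tool(dworld):
    "world shift -> tool axes"
    return R.from_quat(ctrl.observe()["ee_rot"]).inv().apply(dworld)
def yaw():
    "world direction of tool x,y (deg)"
    m=R.from_quat(ctrl.observe()["ee_rot"]).as_matrix(); return np.degrees(np.arctan2(m[1,:2],m[0,:2]))
E
python3 - <<'E'
from h import *
s,d=par("scene"),par("side")
for n,a,b in [("tA",(308,172),(361,238)),("tB",(251,244),(332,164)),("w1",(252,212),(358,182)),("w2",(370,139),(350,317)),("scan",(347,150),(350,268)),("base",(342,188),(310,235)),("bottle",(415,175),(248,248)),("ind",(368,224),(267,222)),("bowl",(378,110),(379,363)),("mic?",(410,116),(337,382)),("vblk",(320,244),(284,184)),("brush",(208,232),(368,152)),("blue",(268,183),(377,208)),("yellow",(359,258),(252,198))]:
    x,e=tri((s,a),(d,b)); print(n,x.round(),round(e,1))
a=cv2.imread("pics/scene0.png"); b=cv2.imread("pics/side0.png")
A=cv2.resize(a[90:280,180:430],(780,593),interpolation=3); B=cv2.resize(b[130:350,225:415],(500,579),interpolation=3)
cv2.imwrite("pics/c1.png",A);cv2.imwrite("pics/c2.png",B)
E
```

```text
tA [426. -34.   9.] 1.1
tB [ 575. -385.    7.] 1.3
w1 [ 463. -305.    8.] 0.7
w2 [430. 276.   8.] 2.5
scan [453. 128.  48.] 6.1
base [593.  -4.  30.] 5.1
bottle [766. 159. 124.] 1.2
ind [759. -41.  16.] 2.5
bowl [331. 416.  28.] 0.3
mic? [442. 490.  25.] 2.2
vblk [ 733. -223.   30.] 0.4
brush [ 444. -470.   14.] 4.1
blue [ 381. -182.   10.] 0.3
yellow [ 840. -153.    7.] 1.3
```

View pics/c1.png

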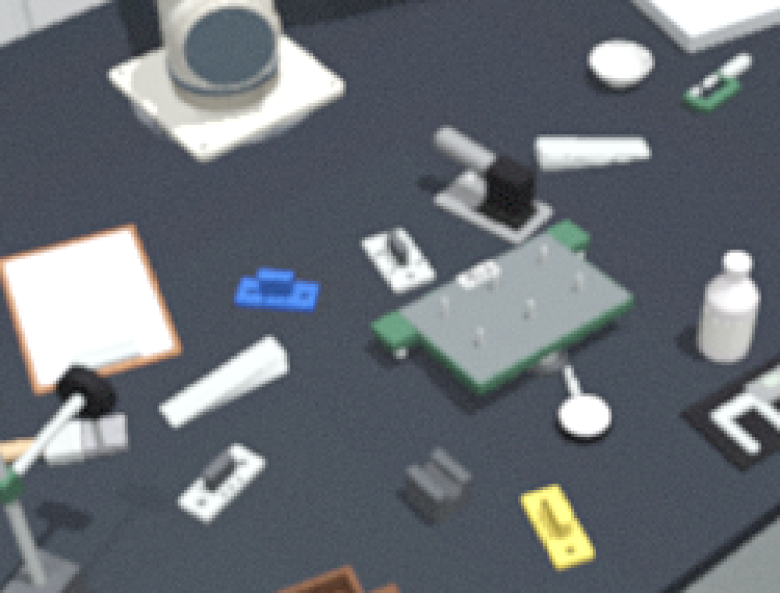

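View pics/c2.png

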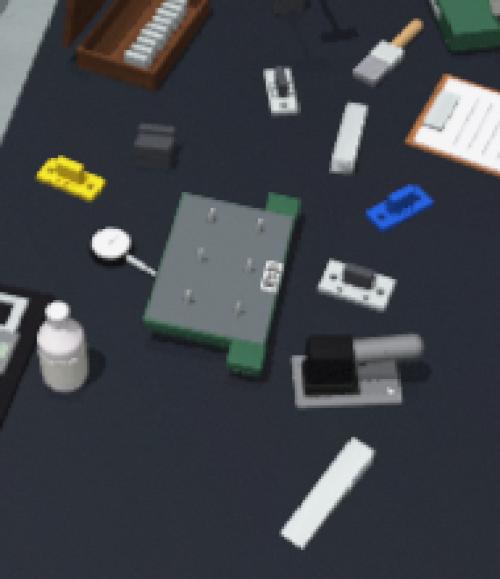

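Two templates match: tA at side (361,238), i.e. (426,-34), and tB at side (332,164), i.e. (575,-385). Both are light plates with a dark handle, while the blue and yellow ones are excluded by colour. A third isn't visible so far. Now moving the wrist camera over the base for two close views.

```bash
python3 -m crank '[[85,-467,-434,-130,0],[85,-467,-434,-130,0],[85,-467,-434,-130,0],[85,-467,-434,-130,0],[85,-467,-434,-130,0],[85,-467,-434,-130,0],[85,-467,-434,-130,0],[85,-467,-434,-130,0],[85,-467,-434,-130,0],[85,-467,-434,-130,0]]'; python3 -m crank '[[85,0,0,0,0],[85,0,0,0,0]]' ; python3 - <<'E'
from h import *
o=ctrl.observe(); print(o["position"],yaw())
cv2.imwrite("pics/w1.png",ctrl.get_image("wrist")); np.save("w1.npy",np.array(par("wrist")[2]))
print(par("wrist")[2].round(3).tolist())
E
```

```text
time: 1.4
position: [468.0, 20.7, 353.0]
ee_rot: [0.12, 0.993, 0.0, 0.0]
force: [0.7, 0.5, -0.4]
opening: 85.1
gripper_force: 0.0
time: 1.65
position: [467.2, 22.7, 352.1]
ee_rot: [0.12, 0.993, 0.0, -0.001]
force: [-0.0, -0.3, -0.7]
opening: 85.3
gripper_force: 0.0
[467.16076067  22.65708363 352.14955083] [166.20188514  76.20187828]
[[0.237, -0.923, -0.304, 389.401], [0.972, 0.225, 0.075, 42.782], [-0.0, -0.313, 0.95, 498.737], [0.0, 0.0, 0.0, 1.0]]
```

View pics/w1.png

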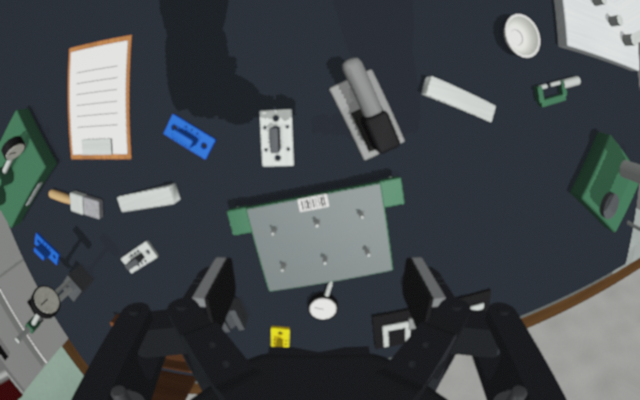

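The wrist view shows the base at (320,235) with its label at (313,203) and six pins. Templates are at (277,138) and (140,257), the wedges at (149,197) and (458,98), and the scanner at (365,110). No third template is visible. Taking a second viewpoint for triangulation.

```bash
python3 -m crank '[[85,0,-60,20,0],[85,0,-120,40,0],[85,0,-180,50,0],[85,0,-180,50,0],[85,0,-180,50,0],[85,0,-180,50,0]]'; python3 - <<'E'
from h import *
cv2.imwrite("pics/w2.png",ctrl.get_image("wrist")); np.save("w2.npy",par("wrist")[2]); print(yaw())
K=par("wrist")[1]
for n in ("w1","w2"):
    c=("wrist",K,np.load(n+".npy")); im=cv2.imread(f"pics/{n}.png"); hsv=cv2.cvtColor(im,cv2.COLOR_BGR2HSV)
    m=((hsv[...,1]<60)&(hsv[...,2]>150)).astype(np.uint8)
    cs,_=cv2.findContours(m,cv2.RETR_EXTERNAL,cv2.CHAIN_APPROX_NONE)
    print(n)
    for q in cs:
        if cv2.contourArea(q)>25:
            r=cv2.minAreaRect(q); bx=cv2.boxPoints(r); P=[plane(c,p,8)[:2] for p in bx]
            print(np.round(r[0],1),"len",np.round([np.linalg.norm(P[0]-P[1]),np.linalg.norm(P[1]-P[2])]),plane(c,r[0],8)[:2].round())
    g=cv2.inRange(hsv,(55,80,40),(90,255,255)); cs,_=cv2.findContours(g,cv2.RETR_EXTERNAL,cv2.CHAIN_APPROX_NONE)
    for q in cs:
        if cv2.contourArea(q)>120: print("green",cv2.boundingRect(q),cv2.contourArea(q))
a=cv2.imread("pics/w1.png")[160:310,210:420]; b=cv2.imread("pics/w2.png")
cv2.imwrite("pics/c3.png",cv2.resize(a,None,fx=3.8,fy=3.8,interpolation=3))
E
```

```text
time: 2.45
position: [424.9, -150.5, 303.0]
ee_rot: [0.118, 0.993, -0.0, 0.0]
force: [0.5, -0.3, -0.4]
opening: 84.7
gripper_force: 0.0
[166.42216198  76.42215843]
w1
[461. 377.] len [203. 142.] [1114.  256.]
[ 52.5 370.1] len [926. 365.] [  955. -1115.]
[398.  333.4] len [69. 65.] [878. 100.]
[ 34.7 319.6] len [85. 21.] [ 719. -973.]
[477.  306.5] len [33. 15.] [866. 285.]
[322.5 308.5] len [48. 54.] [765. -41.]
[ 11.  309.3] len [ 25. 164.] [  677. -1116.]
[328.7 288. ] len [34.  7.] [719. -18.]
[584.  334.5] len [ 560. 1710.] [1172.  710.]
[138.5 257.3] len [94. 39.] [ 577. -383.]
[635.2 246.8] len [116.  79.] [904. 875.]
[637. 217.] len [55. 26.] [800. 851.]
[ 83.8 205.6] len [48. 97.] [ 440. -476.]
[148.2 199.2] len [143.  34.] [ 468. -302.]
[340.6 232.9] len [153. 162.] [612.  28.]
[  5.8 165.7] len [49. 18.] [ 271. -734.]
[276.2 137.9] len [51. 90.] [427. -36.]
[351.3 122.3] len [ 20. 126.] [432.  86.]
[571.9  81.8] len [52. 16.] [423. 553.]
[460.3  98.5] len [ 34. 138.] [427. 277.]
[384.9 106.3] len [  8. 125.] [418. 144.]
[363.5  86.5] len [ 9. 77.] [380. 117.]
[98. 97.] len
[... 637 characters left out ...]
 269.7] len [72. 18.] [ 563. -399.]
[138.8 214.3] len [46. 93.] [ 440. -473.]
[434.4 249.3] len [231. 192.] [618.   4.]
[228.  208.3] len [141.  35.] [ 468. -306.]
[ 33.4 164.1] len [55. 19.] [ 275. -714.]
[394.5 142. ] len [91. 51.] [427. -37.]
[634.6  99.3] len [51. 19.] [424. 554.]
[467.4 129.3] len [ 26. 127.] [430.  83.]
[555.1 110.7] len [ 38. 151.] [425. 273.]
[480.3  97.2] len [10. 46.] [384. 115.]
[499.1  97.4] len [19. 90.] [389. 150.]
[604.5  55.6] len [89. 88.] [329. 446.]
[635.5  48. ] len [36. 98.] [310. 585.]
[163.4  83.7] len [233. 156.] [ 252. -350.]
green (337, 186, 176, 117) 1432.0
green (627, 171, 13, 47) 275.5
green (608, 101, 24, 22) 254.0
green (0, 95, 101, 145) 7618.0
```

View pics/w2.png

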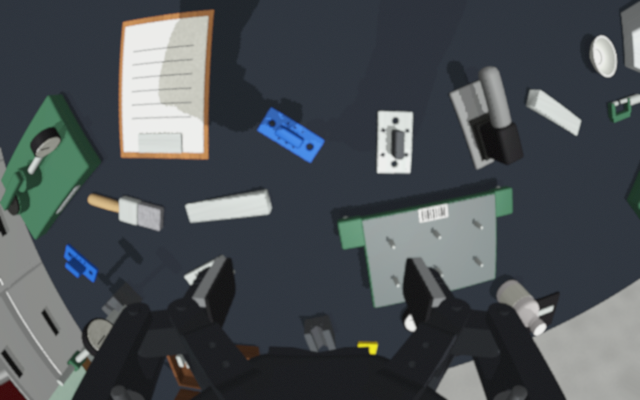

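View pics/c3.png

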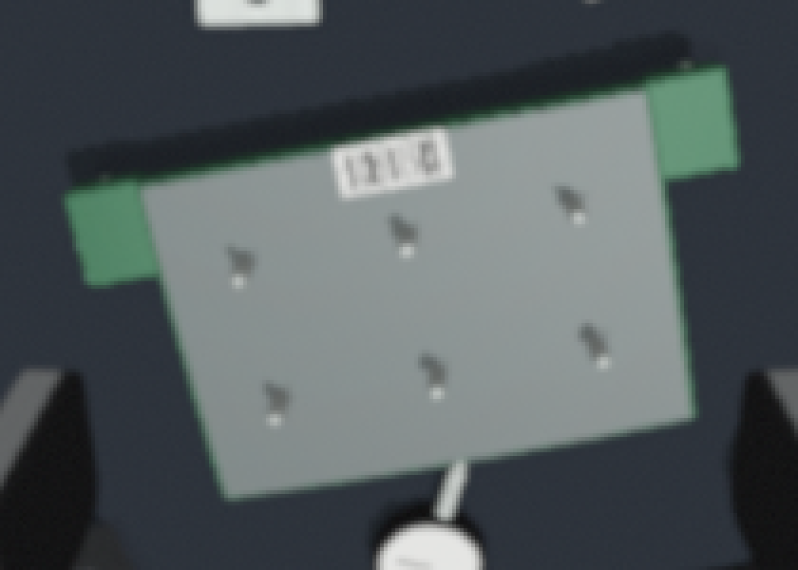

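The crop shows the right ear at the left and the left ear at the right. The six pin tips are the bright dots, for example (238,282) and (578,217). Triangulating pin tips and outline corners from both views next.

```bash
cat >> h.py <<'E'
PINS=np.array([[-87,70],[-87,0],[-87,-70],[-23,70],[-23,0],[-23,-70]],float)
def pins(im,c,z,approx=None):
    "bright pin tips on the plate: subpixel centroids"
    g=im.astype(float).mean(2); t=g-cv2.medianBlur(im,9).astype(float).mean(2)
    return g,t
def spot(t,p,r=5):
    x,y=np.round(p).astype(int); w=np.clip(t[y-r:y+r+1,x-r:x+r+1],0,None).copy(); w[w<0.4*w.max()]=0
    Y,X=np.mgrid[y-r:y+r+1,x-r:x+r+1]; return np.array([(w*X).sum(),(w*Y).sum()])/w.sum()
def fit(P,Q):
    "rigid transform P(base)->Q(world)"
    a,b=P.mean(0),Q.mean(0); U,S,V=np.linalg.svd((P-a).T@(Q-b)); D=np.diag([1,1,np.sign(np.linalg.det(V.T@U.T))])
    M=V.T@D@U.T; return M,b-M@a
E
python3 - <<'E'
from h import *
K=par("wrist")[1]
cs=[("wrist",K,np.load(n+".npy")) for n in("w1","w2")]; ims=[cv2.imread(f"pics/{n}.png") for n in("w1","w2")]
ts=[pins(i,None,0)[1] for i in ims]
p1=[(362,217),(316.8,226),(272.6,234),(368.5,255.3),(324.5,263),(282.2,270.6)]
Z=62; P=[];Q=[]
for b,p in zip(PINS,p1):
    a=spot(ts[0],p,3); g=plane(cs[0],a,Z); q=proj(cs[1],g); q2=spot(ts[1],q,5)
    x,e=tri((cs[0],a),(cs[1],q2)); print(a.round(1),q.round(1),q2.round(1),x.round(1),round(e,1)); P.append([*b,40]);Q.append(x)
M,t=fit(np.array(P),np.array(Q)); print(M.round(4),t.round(1)); print("res",np.abs((np.array(P)@M.T+t)-np.array(Q)).max(0))
y=np.degrees(np.arctan2(M[1,0],M[0,0])); print("yaw",y)
for n,v in dict(earL=(-110,130,-13),earR=(-110,-130,-13),label=(-118,0,19),stL=(-55,70,18)).items(): print(n,(M@v+t).round(1))
E
```

```text
[361.9 217.1] [481.2 227.5] [481.6 227.4] [568.9  66.6  63.7] 0.1
[316.6 225.8] [439.3 237.4] [439.8 237.4] [566.4  -3.4  63.7] 0.0
[272.2 233.8] [393.1 247.2] [393.5 247. ] [563.6 -73.8  63.1] 0.2
[368.3 255.1] [480.3 265. ] [481.7 265.1] [633.8  64.5  67.5] 0.0
[324.4 263.1] [439.7 275.3] [441.3 275.5] [630.3  -6.4  68.1] 0.0
[281.7 270.1] [395.9 285.2] [398.1 285.4] [626.4 -76.1  69.7] 0.0
[[ 0.9961  0.0438 -0.0763]
 [-0.0432  0.999   0.0092]
 [ 0.0766 -0.0059  0.997 ]] [656.1  -7.5  30.3]
res [0.62929249 0.72880279 0.89344196]
yaw -2.485036680508008
earL [553.2 127.    8.1]
earR [ 541.8 -132.8    9.7]
label [537.1  -2.3  40.2]
stL [603.   64.9  43.6]
```

The base pose is plausible: origin z is 30.3 mm, tilt 4.4° and yaw −2.5°, all within the given ranges. Wedges and templates next.

```bash
cat >> h.py <<'E'
def rect(c,im,px,z,lo=150):
    "white blob through px, its outline cast on height z: centre, (len,wid), yaw of the long axis (deg, mod 180)"
    hsv=cv2.cvtColor(im,cv2.COLOR_BGR2HSV); m=((hsv[...,1]<70)&(hsv[...,2]>lo)).astype(np.uint8)
    cs,_=cv2.findContours(m,cv2.RETR_EXTERNAL,cv2.CHAIN_APPROX_NONE)
    q=max(cs,key=lambda q:cv2.pointPolygonTest(q,tuple(map(float,px)),True))
    W=np.array([plane(c,p[0],z)[:2] for p in q],np.float32); r=cv2.minAreaRect(W); b=cv2.boxPoints(r)
    e1,e2=b[1]-b[0],b[2]-b[1]; l=e1 if np.linalg.norm(e1)>np.linalg.norm(e2) else e2
    return np.array(r[0]),sorted(r[1])[::-1],np.degrees(np.arctan2(l[1],l[0]))%180,W
E
python3 - <<'E'
from h import *
K=par("wrist")[1]
cs=[("wrist",K,np.load(n+".npy")) for n in("w1","w2")]; ims=[cv2.imread(f"pics/{n}.png") for n in("w1","w2")]
for n,z,pp in [("wedgeR",14,((148,198),(228,207))),("wedgeL",14,((458,98),(555,111))),("tA",8,((264,140),(394,160))),("tB",8,((132,250),None))]:
    for i,p in enumerate(pp):
        if p:
            c,s,y,W=rect(cs[i],ims[i],p,z); d=np.array([np.cos(np.radians(y)),np.sin(np.radians(y))]); u=(W-c)@d; v=(W-c)@[-d[1],d[0]]
            w=lambda s:np.ptp(v[(u>s-6)&(u<s+6)]); print(n,i,c.round(1),np.round(s,1),round(y,1),"width at -50,+50:",w(-50).round(1) if n[0]=="w" else"",w(50).round(1) if n[0]=="w" else "")
A=cv2.resize(ims[0][60:130,400:520],None,fx=3.3,fy=3.3,interpolation=3);B=cv2.resize(ims[0][165:235,90:210],None,fx=3.3,fy=3.3,interpolation=3)
C=cv2.resize(ims[0][222:292,80:200],None,fx=3.3,fy=3.3,interpolation=3);D=cv2.resize(ims[0][100:170,220:340],None,fx=3.3,fy=3.3,interpolation=3)
cv2.imwrite("pics/c4.png",np.vstack([np.hstack([A,B]),np.hstack([C,D])]))
E
```

```text
wedgeR 0 [ 466.2 -301.6] [140.7  33.6] 85.0 width at -50,+50: 30.9 33.6
wedgeR 1 [ 465.7 -305.6] [138.7  34.8] 84.4 width at -50,+50: 32.0 34.3
wedgeL 0 [429.  276.7] [133.6  33.9] 60.0 width at -50,+50: 33.9 30.8
wedgeL 1 [425.9 270.9] [138.1  36.5] 59.9 width at -50,+50: 36.5 31.9
tA 0 [427.9 -36.2] [90.6 51.8] 167.8 width at -50,+50:  
tA 1 [427.6 -36.7] [92.  52.3] 167.9 width at -50,+50:  
tB 0 [ 577.4 -385. ] [93.  39.7] 105.8 width at -50,+50:
```

View pics/c4.png

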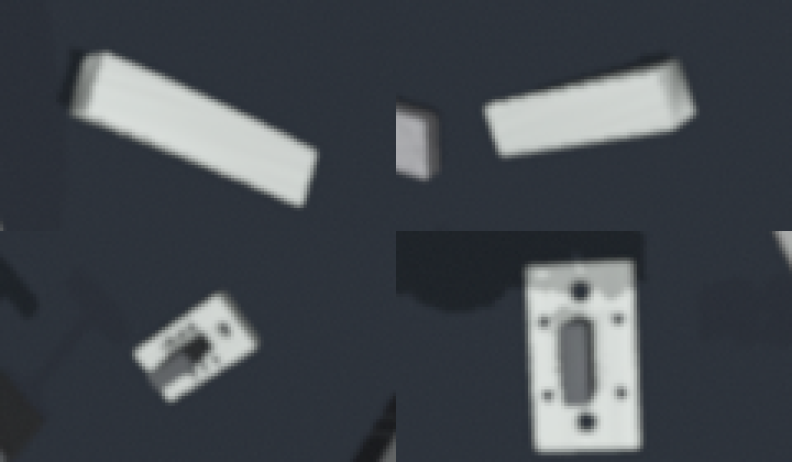

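The crop confirms both wedges: the left one's thick end is at low y, the right one's thick end at high y. tB is 39 mm wide, so template_c, and tA is 51 mm wide, so template_a. The thin ends fit the opposite ears, so the right wedge goes to the left ear and the left wedge to the right. Moving over the right wedge now.

```bash
python3 -m crank '[[60,-68,-87,60,0.18],[60,-68,-87,120,0.36],[60,-68,-87,183,0.54],[60,-68,-87,183,0.72],[60,-68,-87,183,0.9],[60,-68,-87,183,1.08],[60,-68,-87,183,1.26],[60,-68,-87,183,1.424],[60,-68,-87,183,1.424],[60,-68,-87,183,1.424]]'; python3 - <<'E'
from h import *
o=ctrl.observe();print(yaw(),o["joint_pos"].round(2),tool(np.array([470.7,-251,21])-o["position"]).round(1))
im=ctrl.get_image("wrist");c=par("wrist");cv2.imwrite("pics/w3.png",im)
p=proj(c,(465,-310,11));print(p); r=rect(c,im,p,14);print(r[:3])
E
```

```text
time: 3.75
position: [470.4, -252.1, 119.7]
ee_rot: [0.738, 0.675, 0.0, 0.0]
force: [0.1, -0.2, 0.3]
opening: 59.9
gripper_force: 0.0
[84.95289537 -5.04710348] [-0.65  0.29 -0.22  1.06  0.    1.01] [ 1.1  0.2 98.7]
[317.43985157 256.85669373]
(array([ 464.48092651, -303.55004883]), [137.3689727783203, 32.730995178222656], np.float32(86.06733))
```

```bash
python3 -m crank '[[60,1,-1,50,0],[60,1,-1,85,0],[60,1,-1,98.5,0],[60,1,-1,98.5,0],[20,1,-1,98.5,0],[20,1,-1,98.5,0],[20,1,-1,98.5,0],[20,1,-1,98.5,0]]' 70; python3 -m crank '[[20,0,0,-40,0],[20,0,0,-100,0],[20,0,0,-150,0],[20,0,0,-150,0]]'; python3 - <<'E'
from h import *
o=ctrl.observe()
im=ctrl.get_image("wrist");c=par("wrist");cv2.imwrite("pics/w4.png",im)
M=R.from_euler('z',-2.485,degrees=True).as_matrix();t=np.array([656.1,-7.5,30.3])
for y in (215,250): g=M@[-110,y,0]+t; print(y,g.round(1),tool(g*[1,1,0]+[0,0,24]-o["position"]).round(1))
print(yaw())
E
```

```text
time: 4.8
position: [470.2, -252.3, 23.6]
ee_rot: [0.739, 0.674, 0.0, 0.002]
force: [-3.2, 2.1, 17.8]
opening: 20.2
gripper_force: 8.2
time: 5.3
position: [470.8, -252.8, 175.8]
ee_rot: [0.739, 0.674, 0.001, 0.004]
force: [-0.1, -0.2, -0.8]
opening: 19.9
gripper_force: 0.0
215 [555.5 212.1  30.3] [471.2  40.6 150.8]
250 [557.  247.   30.3] [506.1  38.9 150.7]
[84.67710177 -5.3222934 ]
```

View pics/w4.png

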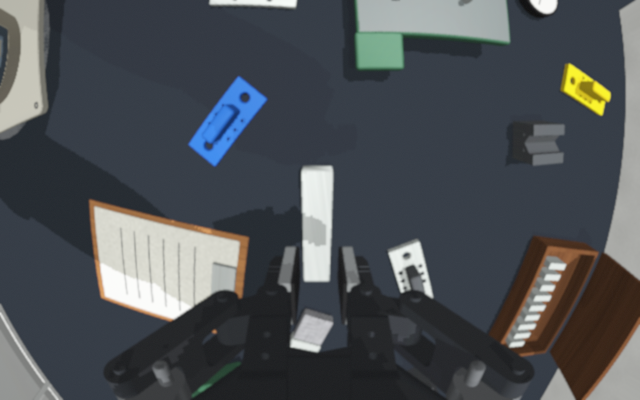

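```bash
python3 - <<'E'
from h import *
im=ctrl.get_image("wrist");c=par("wrist");o=ctrl.observe()
for z in (8,14,20): print(z,rect(c,im,(317,210),z)[:3])
print(o["position"],yaw(),proj(c,o["position"]),proj(c,o["position"]*[1,1,0]+[0,0,20]))
for n,p in (("thick",(317.5,167)),("thin",(317,282))): print(n,plane(c,p,28 if n=="thick" else 4))
d=cv2.imread("pics/w3.png")[100:400,150:490]; cv2.imwrite("pics/c5.png",np.hstack([cv2.resize(d,(400,353)),cv2.resize(ctrl.get_image("side")[130:280,300:470],(400,353))]))
E
```

```text
8 (array([ 464.59353638, -305.9296875 ]), [139.47691345214844, 32.399085998535156], np.float32(83.85775))
14 (array([ 464.83761597, -303.31628418]), [136.77737426757812, 31.772005081176758], np.float32(83.85774))
20 (array([ 465.08169556, -300.70288086]), [134.07778930664062, 31.144912719726562], np.float32(83.85775))
[ 469.24138559 -251.75488523  171.74383066] [84.67716564 -5.32274323] [317.13297986 258.9711427 ] [317.48720854 184.36810706]
thick [ 471.07148997 -232.43426593   28.        ]
thin [ 456.94131254 -376.25657903    4.        ]
```

View pics/c5.png

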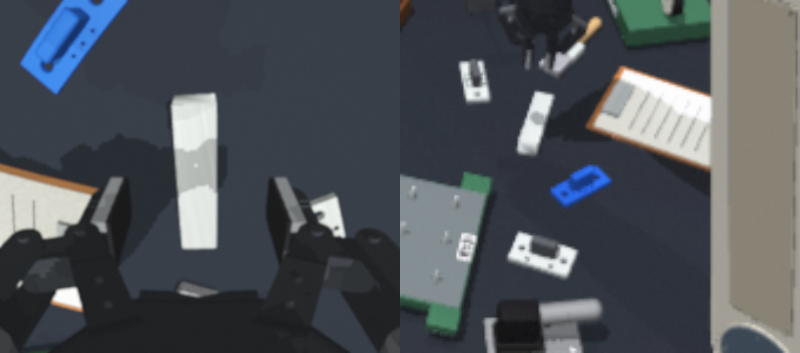

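Retrying in smaller steps, checking the readings at each.

```bash
python3 -m crank '[[50,0,0,0,0],[50,0,0,50,0],[50,0,-2,100,0],[50,0,-2,140,0],[50,0,-2,150,0],[50,0,-2,150,0],[50,0,-2,150,0]]' 70;python3 -c "
from h import *
print(ctrl.tip_reach,ctrl.observe()['position'])"; python3 -m crank '[[36,0,0,0,0],[36,0,0,0,0],[36,0,0,0,0]]';  python3 -m crank '[[28,0,0,0,0],[28,0,0,0,0],[28,0,0,0,0]]'
```

```text
time: 6.32
position: [467.9, -252.0, 22.4]
ee_rot: [0.739, 0.674, 0.0, 0.001]
force: [-0.7, 0.0, 0.6]
opening: 49.9
gripper_force: 0.0
17.0 [ 467.92591329 -252.03624021   22.41864412]
time: 6.7
position: [467.3, -251.6, 21.5]
ee_rot: [0.739, 0.673, 0.0, 0.0]
force: [1.0, -0.1, -0.1]
opening: 35.8
gripper_force: 0.2
time: 7.08
position: [467.6, -251.7, 21.5]
ee_rot: [0.739, 0.674, 0.0, 0.001]
force: [1.3, 2.0, 5.7]
opening: 28.8
gripper_force: 14.7
```

```bash
python3 -m crank '[[26,0,0,0,0],[26,0,0,0,0]]';  python3 -m crank '[[24,0,0,0,0],[24,0,0,0,0]]'
```

```text
time: 7.32
position: [467.6, -251.6, 21.7]
ee_rot: [0.739, 0.674, 0.0, 0.001]
force: [0.7, 0.4, 7.8]
opening: 26.6
gripper_force: 30.0
time: 7.58
position: [467.4, -251.7, 21.8]
ee_rot: [0.739, 0.673, 0.0, 0.001]
force: [-0.1, 1.2, 9.3]
opening: 24.6
gripper_force: 44.6
```

```bash
python3 -m crank '[[42,0,0,0,0],[42,0,0,3,0],[42,0,0,3,0],[26,0,0,3,0],[25,0,0,3,0],[25,0,0,3,0],[25,0,0,3,0]]';  python3 -m crank '[[25,0,0,-10,0],[25,0,0,-40,0],[25,0,0,-40,0],[25,0,0,-40,0]]'
```

```text
time: 8.45
position: [467.2, -251.4, 18.3]
ee_rot: [0.739, 0.674, 0.0, 0.0]
force: [-0.3, 1.4, 5.5]
opening: 26.9
gripper_force: 68.7
time: 8.95
position: [466.7, -251.2, 57.4]
ee_rot: [0.739, 0.673, -0.0, -0.0]
force: [-0.2, 0.3, -4.1]
opening: 26.6
gripper_force: 69.4
```

```bash
python3 -m crank '[[25,0,0,-60,0],[25,50,4,-100,0],[25,110,9,-100,0],[25,170,14,-100,0],[25,230,19,-100,0],[25,290,24,-100,0],[25,350,29,-100,-0.047],[25,410,34,-100,-0.047],[25,470,39,-100,-0.047],[25,524,43,-100,-0.047]]';  python3 -m crank '[[25,0,0,0,0],[25,0,0,0,0],[25,0,0,0,0]]'; python3 - <<'E'
from h import *
im=ctrl.get_image("wrist");c=par("wrist");cv2.imwrite("pics/w5.png",im);o=ctrl.observe()
print(yaw(),tool(np.array([557.9,267,18.5])-o["position"]).round(1))
ctrl_side=ctrl.get_image("side"); cv2.imwrite("pics/c6.png",np.hstack([im[100:400,120:520],cv2.resize(ctrl_side[200:350,230:430],(400,300))]))
E
```

```text
time: 10.2
position: [558.2, 268.4, 156.4]
ee_rot: [0.723, 0.691, -0.001, -0.0]
force: [1.0, -1.1, -2.8]
opening: 26.5
gripper_force: 70.3
time: 10.58
position: [558.4, 265.1, 157.6]
ee_rot: [0.724, 0.69, -0.0, -0.0]
force: [0.3, 0.3, -3.6]
opening: 26.5
gripper_force: 70.3
[87.27788849 -2.72211892] [  1.9  -0.7 139.4]
```

View pics/c6.png

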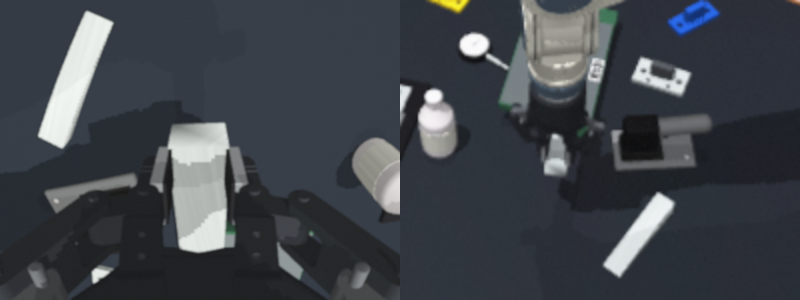

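The wedge hangs straight in the grip at (200,185), thin end toward the ear; the other wedge is untouched at (75,80). Lowering it and starting the push.

```bash
python3 -m crank '[[25,2,-0.7,50,-0.004],[25,2,-0.7,100,-0.004],[25,2,-0.7,130,-0.004],[25,2,-0.7,138.7,-0.004],[25,2,-0.7,138.7,-0.004],[25,2,-0.7,138.7,-0.004]]';  python3 -m crank '[[25,-8,0,0,0],[25,-16,0,0,0],[25,-24,0,0,0],[25,-32,0,0,0],[25,-36,0,0,0],[25,-36,0,0,0]]'; python3 -m crank '[[25,-5,0,0,0],[25,-10,0,0,0],[25,-15,0,0,0],[25,-20,0,0,0],[25,-20,0,0,0]]'
```

```text
time: 11.42
position: [558.9, 268.2, 20.7]
ee_rot: [0.722, 0.692, 0.001, 0.001]
force: [0.1, -0.4, -3.3]
opening: 26.7
gripper_force: 70.9
time: 12.18
position: [556.5, 231.9, 19.3]
ee_rot: [0.722, 0.692, -0.0, 0.0]
force: [-1.3, -1.0, -3.6]
opening: 26.6
gripper_force: 71.1
time: 12.8
position: [555.9, 212.6, 19.5]
ee_rot: [0.722, 0.692, 0.001, -0.0]
force: [1.5, 4.0, -3.6]
opening: 26.5
gripper_force: 71.1
```

```bash
python3 -m crank '[[25,0,0,1.5,0],[25,-4,0,1.5,0],[25,-8,0,1.5,0],[25,-12,0,1.5,0],[25,-16,0,1.5,0],[25,-20,0,1.5,0],[25,-20,0,1.5,0]]'; python3 -m crank '[[25,-4,0,0,0],[25,-8,0,0,0],[25,-12,0,0,0],[25,-16,0,0,0],[25,-19,0,0,0],[25,-19,0,0,0]]'
```

```text
time: 13.68
position: [555.3, 193.1, 18.4]
ee_rot: [0.722, 0.692, 0.001, -0.0]
force: [0.9, 6.3, 0.4]
opening: 26.3
gripper_force: 71.7
time: 14.42
position: [554.5, 174.3, 18.4]
ee_rot: [0.722, 0.692, 0.001, -0.0]
force: [0.3, 7.1, 1.0]
opening: 26.6
gripper_force: 71.7
```

```bash
python3 -m crank '[[40,0,0,0,0],[50,0,0,0,0],[50,0,0,-50,0],[50,0,0,-110,0],[50,20,-50,-150,0.16],[50,46,-110,-150,0.32],[50,46,-155,-150,0.476],[50,46,-155,-150,0.476],[50,46,-155,-150,0.476],[50,46,-155,-150,0.476]]'; python3 - <<'E'
from h import *
im=ctrl.get_image("wrist");c=par("wrist");cv2.imwrite("pics/w6.png",im);o=ctrl.observe();print(o["position"],yaw())
p=proj(c,(428,273,11)); print(p)
for z in(10,14): print(rect(c,im,p,z)[:3])
r=rect(c,im,p,14);a=np.radians(r[2]);g=r[0]-52*np.array([np.cos(a),np.sin(a)]);print(g,tool(np.array([*g,18.3])-o["position"]).round(1))
E
```

```text
time: 15.68
position: [402.0, 225.6, 167.7]
ee_rot: [0.865, 0.502, -0.0, 0.0]
force: [-0.1, -0.3, -1.0]
opening: 49.8
gripper_force: 0.0
[401.98994961 225.57775534 167.60527637] [ 60.29286489 -29.70713556]
[316.98974435 129.99400525]
(array([428.46054077, 275.09686279]), [146.22535705566406, 32.29494857788086], np.float32(61.047585))
(array([428.64764404, 275.37258911]), [144.30088806152344, 31.86989402770996], np.float32(61.047626))
[403.47535706 229.87142563] [  4.5  -0.8 149.3]
```

```bash
python3 -m crank '[[50,3,-0.8,50,-0.01],[50,3,-0.8,100,-0.01],[50,3,-0.8,140,-0.01],[50,3,-0.8,149.3,-0.01],[50,3,-0.8,149.3,-0.01],[40,3,-0.8,149.3,-0.01],[30,3,-0.8,149.3,-0.01],[25,3,-0.8,149.3,-0.01],[25,3,-0.8,149.3,-0.01],[25,3,-0.8,149.3,-0.01]]'; python3 -m crank '[[25,0,0,0,0],[25,0,0,-20,0],[25,0,0,-70,0],[25,0,0,-140,0],[25,0,0,-140,0],[25,0,0,-140,0]]'; python3 - <<'E'
from h import *
o=ctrl.observe(); M=R.from_euler('z',-2.485,degrees=True).as_matrix();t=np.array([656.1,-7.5,30.3]); g=M@[-110,-270,0]+t
print(g,yaw(),tool(g-o["position"]).round(1))
E
```

```text
time: 16.98
position: [402.9, 229.1, 20.1]
ee_rot: [0.862, 0.507, 0.001, 0.0]
force: [-1.6, -1.2, 10.5]
opening: 26.0
gripper_force: 57.2
time: 17.73
position: [401.6, 228.8, 158.4]
ee_rot: [0.862, 0.507, 0.0, 0.0]
force: [0.1, 0.2, -4.8]
opening: 25.7
gripper_force: 26.0
[ 534.49682762 -272.47673193   30.3       ] [ 60.89791825 -29.10209219] [-373.5  359.9  128.1]
```

```bash
python3 -m crank '[[23,-30,30,-20,-0.05],[23,-75,72,-20,-0.1],[23,-115,110,-20,-0.15],[23,-155,149,-20,-0.2],[23,-195,188,-20,-0.25],[23,-235,226,-20,-0.3],[23,-275,265,-20,-0.35],[23,-315,303,-20,-0.4],[23,-350,337,-20,-0.464],[23,-373.5,360,-20,-0.464]]'; python3 -m crank '[[23,0,0,0,0],[23,0,0,0,0],[23,0,0,0,0]]';python3 - <<'E'
from h import *
o=ctrl.observe(); print(yaw(),tool(np.array([534.5,-272.5,19.5])-o["position"]).round(1))
im=ctrl.get_image("wrist");c=par("wrist");cv2.imwrite("pics/w7.png",im)
hsv=cv2.cvtColor(im,cv2.COLOR_BGR2HSV)
m=((hsv[...,1]<70)&(hsv[...,2]>150)).astype(np.uint8); m=m[:330]
cs,_=cv2.findContours(m,cv2.RETR_EXTERNAL,cv2.CHAIN_APPROX_NONE)
for q in cs:
    if cv2.contourArea(q)>400: print(cv2.minAreaRect(q))
E
```

```text
time: 18.98
position: [534.4, -274.6, 176.0]
ee_rot: [0.723, 0.691, -0.0, -0.002]
force: [0.2, 0.3, -0.1]
opening: 23.2
gripper_force: 0.0
time: 19.35
position: [534.5, -271.4, 178.2]
ee_rot: [0.722, 0.692, -0.0, -0.0]
force: [-0.2, -0.4, -0.9]
opening: 23.1
gripper_force: 0.0
[87.53584548 -2.46413611] [ -1.1   0.2 158.7]
((350.5754699707031, 251.26417541503906), (27.472108840942383, 34.75221633911133), 74.05460357666016)
((121.19143676757812, 250.56045532226562), (152.37246704101562, 91.09223937988281), 17.52556800842285)
((290.5224914550781, 129.7359619140625), (139.6017303466797, 32.541934967041016), 57.9946174621582)
((611.5, 164.5), (329.0, 55.0), 90.0)
((377.5, 13.5), (27.0, 161.0), 90.0)
((11.5, 52.5), (105.0, 23.0), 90.0)
```

Dropped on the way. Looking for where the wedge landed.

```bash
python3 - <<'E'
from h import *
c=par("wrist");im=cv2.imread("pics/w7.png");s=par("side");S=ctrl.get_image("side");
print("wrist",rect(c,im,(290,130),14)[:3])
cv2.imwrite("pics/c8.png",np.hstack([im[0:300,130:530],cv2.resize(S[120:330,230:430],(286,300))]))
E
```

```text
wrist (array([ 509.23745728, -217.81629944]), [143.323486328125, 34.03013229370117], np.float32(119.414566))
```

View pics/c8.png

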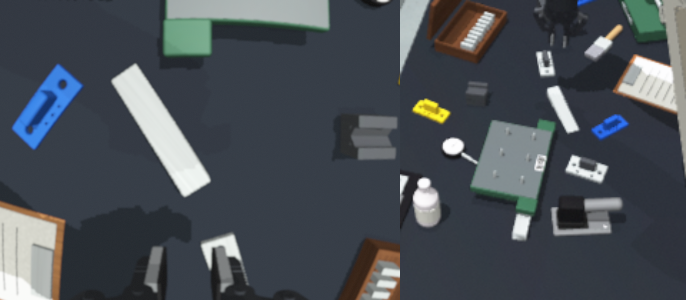

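The dropped wedge lies flat at crop (160,130), which is about (509,-218). The left wedge is still under its ear at side-crop (522,225), and nothing else has moved. I'll work out its thick end from the widths cast on a plane and from two views.

```bash
python3 -m crank '[[50,15,-15,-20,0],[50,55,-15,-20,-0.18],[50,60,-15,-20,-0.36],[50,60,-15,-20,-0.54],[50,60,-15,-20,-0.54],[50,60,-15,-20,-0.54]]'; python3 - <<'E'
from h import *
K=par("wrist")[1]
def corners(c,im,p):
    hsv=cv2.cvtColor(im,cv2.COLOR_BGR2HSV); m=((hsv[...,1]<70)&(hsv[...,2]>140)).astype(np.uint8)
    cs,_=cv2.findContours(m,cv2.RETR_EXTERNAL,cv2.CHAIN_APPROX_NONE); q=max(cs,key=lambda q:cv2.pointPolygonTest(q,tuple(map(float,p)),True))
    for e in (3,4,5,6,8):
        a=cv2.approxPolyDP(q,e,True)[:,0].astype(float)
        if len(a)==4:break
    return a
o=ctrl.observe();print(o["position"],yaw())
c2=par("wrist");im2=ctrl.get_image("wrist");cv2.imwrite("pics/w8.png",im2)
p=proj(c2,(509,-218,14));a=corners(c2,im2,p);print(p,a.tolist())
P=[plane(c2,x,14)[:2] for x in a];print(np.round(P),[round(float(np.linalg.norm(P[i]-P[(i+1)%len(P)])),1) for i in range(len(P))])
print(rect(c2,im2,p,14)[:3])
im=cv2.imread("pics/w7.png");hsv=cv2.cvtColor(im,cv2.COLOR_BGR2HSV)
# height by two views needs w7 pose; brightness along the axis now
r=rect(c2,im2,p,14);an=np.radians(r[2]);d=np.array([np.cos(an),np.sin(an)]);n=np.array([-d[1],d[0]])
for s in range(-80,81,8): print(s,[int(im2[tuple(np.round(proj(c2,(*(r[0]+s*d+k*n),14)))[::-1].astype(int))].mean()) for k in(-12,-6,0,6,12)])
E
```

```text
time: 20.2
position: [522.3, -211.8, 198.7]
ee_rot: [0.513, 0.858, -0.0, 0.0]
force: [0.4, 0.2, -0.2]
opening: 49.9
gripper_force: 0.0
[ 522.33430998 -211.79237911  198.67863346] [118.2055486   28.20554965]
[304.3225145  175.44928166] [[293.0, 108.0], [293.0, 233.0], [320.0, 236.0], [317.0, 109.0]]
[[ 464. -158.]
 [ 529. -286.]
 [ 559. -274.]
 [ 487. -148.]] [142.9, 31.9, 145.4, 25.4]
(array([ 509.54150391, -217.88795471]), [148.03282165527344, 32.36339569091797], np.float32(119.77275))
-80 [54, 55, 54, 54, 54]
-72 [202, 210, 218, 208, 204]
-64 [220, 221, 223, 225, 225]
-56 [221, 221, 225, 223, 225]
-48 [222, 221, 225, 224, 224]
-40 [222, 222, 225, 223, 214]
-32 [222, 222, 224, 176, 179]
-24 [223, 222, 225, 177, 180]
-16 [224, 223, 222, 178, 181]
-8 [224, 224, 223, 186, 202]
0 [223, 224, 225, 225, 225]
8 [223, 225, 226, 225, 223]
16 [223, 226, 225, 224, 224]
24 [213, 222, 224, 221, 223]
32 [213, 218, 214, 215, 214]
40 [214, 217, 213, 215, 212]
48 [215, 217, 214, 215, 214]
56 [217, 216, 216, 216, 212]
64 [219, 217, 219, 216, 207]
72 [214, 216, 215, 209, 207]
80 [50, 50, 50, 51, 51]
```

```bash
python3 - <<'E'
from h import *
c=par("wrist");o=ctrl.observe()
B=plane(c,(306.5,234.5),28);A=plane(c,(305,108.5),4);print(A,B,np.linalg.norm((A-B)[:2]))
d=(A-B)[:2]/np.linalg.norm((A-B)[:2]);print(np.degrees(np.arctan2(d[1],d[0])),yaw())
g=(A+B)[:2]/2-d*50;print(g,tool(np.array([*g,17.8])-o["position"]).round(1))
E
```

```text
[ 475.27831278 -153.47285185    4.        ] [ 541.3956352  -273.96366417   28.        ] 137.43920902047697
118.75504346461 [118.23388696  28.23388741]
[ 532.39027104 -257.55247867] [-44.9 -12.7 180.8]
```

```bash
python3 -m crank '[[50,-45,-12.7,50,-0.012],[50,-45,-12.7,110,-0.012],[50,-45,-12.7,160,-0.012],[50,-45,-12.7,180,-0.012],[50,-45,-12.7,182,-0.012],[50,-45,-12.7,182,-0.012],[50,-45,-12.7,182,-0.012]]'; python3 -m crank '[[36,0,0,0,0],[30,0,0,0,0],[26,0,0,0,0],[25,0,0,0,0],[25,0,0,0,0],[25,0,0,0,0],[25,0,0,0,0]]'  80
```

```text
time: 21.12
position: [533.3, -258.1, 17.9]
ee_rot: [0.507, 0.862, -0.0, 0.001]
force: [0.8, -1.3, 0.3]
opening: 50.1
gripper_force: 0.0
time: 22.0
position: [532.8, -257.9, 17.7]
ee_rot: [0.507, 0.862, -0.0, 0.001]
force: [-3.4, 0.7, 9.5]
opening: 26.8
gripper_force: 69.9
```

```bash
python3 -m crank '[[25,0,0,-5,0],[25,-14,-6,-20,0],[25,-14,-6,-20,0.1],[25,-14,-6,-20,0.2],[25,-14,-6,-20,0.3],[25,-14,-6,-20,0.4],[25,-14,-6,-20,0.5],[25,-14,-6,-20,0.55],[25,-14,-6,-20,0.55],[25,-14,-6,-20,0.55]]'; python3 - <<'E'
from h import *
o=ctrl.observe(); print(yaw(),tool(np.array([534.5,-272.5,18.2])-o["position"]).round(1))
E
```

```text
time: 23.25
position: [534.0, -272.6, 36.4]
ee_rot: [0.721, 0.693, -0.0, -0.0]
force: [-0.9, -0.8, -4.5]
opening: 26.1
gripper_force: 68.0
[87.6616492  -2.33834328] [ 0.2  0.5 18.2]
```

```bash
python3 -m crank '[[25,0,0.5,10,0],[25,0,0.5,18,0],[25,10,0.5,18.5,0],[25,20,0.5,18.5,0],[25,30,0.5,18.5,0],[25,40,0.5,18.5,0],[25,46,0.5,18.5,0],[25,52,0.5,18.5,0],[25,56,0.5,18.5,0],[25,56,0.5,18.5,0]]'; python3 -m crank '[[25,5,0,0,0],[25,10,0,0,0],[25,15,0,0,0],[25,20,0,0,0],[25,25,0,0,0],[25,30,0,0,0],[25,35,0,0,0],[25,39,0,0,0],[25,39,0,0,0]]'
```

```text
time: 24.5
position: [537.3, -217.3, 18.2]
ee_rot: [0.722, 0.692, -0.0, 0.001]
force: [0.5, -5.0, -3.0]
opening: 26.5
gripper_force: 68.9
time: 25.62
position: [538.6, -178.1, 17.9]
ee_rot: [0.722, 0.692, -0.0, 0.0]
force: [-0.2, -5.1, -5.5]
opening: 26.2
gripper_force: 68.7
```

```bash
python3 -m crank '[[36,0,0,0,0],[50,0,0,0,0],[50,0,0,-50,0],[50,-20,0,-110,0],[50,-20,20,-170,0],[50,-20,40,-230,0],[50,-20,50,-282,0],[50,-20,50,-282,0],[50,-20,50,-282,0],[50,-20,50,-282,0]]'; cat >> h.py <<'E'
def snap(n):
    c=par("wrist"); im=ctrl.get_image("wrist"); cv2.imwrite(f"pics/{n}.png",im); np.save(n+".npy",c[2]); return c,im
def basefit(names,guess):
    "pin tips from several wrist views -> base pose"
    K=par("wrist")[1]; V=[(("wrist",K,np.load(n+".npy")),cv2.imread(f"pics/{n}.png")) for n in names]
    T=[pins(i,0,0)[1] for c,i in V]; P=[];Q=[];E=[]
    for b in PINS:
        X=guess[0]@[*b,40]+guess[1]; ob=[]
        for (c,i),t in zip(V,T):
            q=proj(c,X)
            if 8<q[0]<630 and 8<q[1]<300: ob.append((c,spot(t,q,5)))
        if len(ob)<2: continue
        x,e=tri(*ob); P.append([*b,40]);Q.append(x);E.append(e)
    P,Q=np.array(P),np.array(Q); M,t=fit(P,Q); return M,t,Q,np.linalg.norm(P@M.T+t-Q,axis=1),E
G=(R.from_euler('z',-2.485,degrees=True).as_matrix(),np.array([656.1,-7.5,30.3]))
E
python3 -c "
from h import *
snap('b1');print(ctrl.observe()['position'])"
python3 -m crank '[[50,50,0,0,0],[50,100,0,0,0],[50,140,0,0,0],[50,140,0,0,0],[50,140,0,0,0],[50,140,0,0,0]]'; python3 - <<'E'
from h import *
snap('b2')
M,t,Q,r,E=basefit(('b1','b2'),G); print(M.round(4),t.round(1),"\n",Q.round(1),r.round(1),np.round(E,2),"tilt",np.arccos(M[2,2]))
E
```

```text
time: 26.88
position: [587.2, -199.6, 298.6]
ee_rot: [0.722, 0.692, -0.0, -0.001]
force: [-0.1, -0.5, 0.0]
opening: 49.9
gripper_force: 0.0
[ 587.21960236 -199.68508435  298.73924513]
time: 27.68
position: [593.6, -61.1, 299.7]
ee_rot: [0.722, 0.692, -0.0, -0.0]
force: [0.2, -0.7, 0.3]
opening: 49.9
gripper_force: 0.0
[[ 0.9991  0.0418 -0.0105]
 [-0.0419  0.9991 -0.0077]
 [ 0.0102  0.0081  0.9999]] [655.5  -7.5  31.8] 
 [[568.3  -4.2  71.1]
 [565.2 -74.2  70.1]
 [632.   -6.9  71.4]
 [629.2 -76.8  71.2]] [0.2 0.2 0.2 0.2] [0.09 0.11 0.1  0.16] tilt 0.01301328180416056
```

```bash
python3 -m crank '[[50,60,0,0,0],[50,120,0,0,0],[50,120,0,0,0],[50,120,0,0,0],[50,120,0,0,0]]'; python3 -c "
from h import *
snap('b3')"
python3 -m crank '[[50,0,-60,0,0],[50,-20,-120,40,0],[50,-50,-150,80,0],[50,-80,-150,80,0],[50,-80,-150,80,0],[50,-80,-150,80,0],[50,-80,-150,80,0]]'; python3 - <<'E'
from h import *
snap('b4');print(ctrl.observe()["position"])
for s in (('b1','b2'),('b2','b3'),('b1','b2','b3'),('b1','b2','b3','b4'),('b1','b4'),('b3','b4')):
    M,t,Q,r,E=basefit(s,G); print(s,len(Q),"pitch,roll",M[2,:2].round(4),t.round(1),r.max().round(1),np.round(E,1),M[1,0].round(3))
K=par("wrist")[1]
# wedge outlines
for n,X in (("b3",(556,160,16)),("b1",(540,-165,16)),("b4",(556,160,16)),("b2",(540,-165,16))):
    c=("wrist",K,np.load(n+".npy"));im=cv2.imread(f"pics/{n}.png");p=proj(c,X);print(n,p.round())
    if 0<p[1]<330 and 0<p[0]<640:
        r=rect(c,im,p,20); print(r[0].round(1),np.round(r[1],1),r[2],"y range",np.round([r[3][:,1].min(),r[3][:,1].max()],1))
E
```

```text
time: 28.35
position: [598.8, 58.4, 300.0]
ee_rot: [0.722, 0.691, -0.0, 0.0]
force: [0.6, -0.1, -0.0]
opening: 49.9
gripper_force: 0.0
time: 29.28
position: [446.0, -13.6, 220.4]
ee_rot: [0.722, 0.692, 0.0, 0.0]
force: [-0.7, 0.0, -0.2]
opening: 50.1
gripper_force: 0.0
[445.9188629  -13.50721488 220.27955131]
('b1', 'b2') 4 pitch,roll [0.0102 0.0081] [655.5  -7.5  31.8] 0.2 [0.1 0.1 0.1 0.2] -0.042
('b2', 'b3') 6 pitch,roll [0.002  0.0065] [655.2  -7.5  31.4] 0.3 [0.  0.1 0.  0.1 0.1 0.1] -0.042
('b1', 'b2', 'b3') 6 pitch,roll [0.006  0.0069] [655.4  -7.6  31.6] 0.2 [0.  0.1 0.1 0.1 0.1 0.2] -0.042
('b1', 'b2', 'b3', 'b4') 6 pitch,roll [0.0088 0.0037] [655.5  -7.7  31.6] 0.2 [0.1 0.1 0.2 0.1 0.1 0.2] -0.042
('b1', 'b4') 4 pitch,roll [0.0061 0.0031] [655.3  -7.7  31.5] 0.1 [0.  0.1 0.  0.1] -0.042
('b3', 'b4') 6 pitch,roll [0.0082 0.0027] [655.4  -7.7  31.5] 0.2 [0.1 0.  0.  0.  0.  0. ] -0.042
b3 [283.  89.]
[555.2 162.9] [51.9 35.4] 89.0312 y range [137.1 189.1]
b1 [283. 138.]
[ 539.2 -174.5] [52.2 33.5] 86.7997 y range [-201.2 -147.8]
b4 [408.  23.]
[555.2 166.9] [46.9 36.3] 88.792 y range [143.2 190. ]
b2 [286. 229.]
[ 539.3 -179.3] [50.1 34.3] 85.99292 y range [-204.1 -154.2]
```

Tilt now averages about 0.009 rad, pitch +0.009 and roll +0.004. That puts the right ear about 1.4 mm low and the left about 0.5 mm low. The slope is 0.171, so the right wedge goes about 8 mm further in, and the left about 3 mm.

```bash
python3 -m crank '[[50,-50,40,20,0],[50,-110,80,40,0],[50,-160.4,99.8,70,0],[50,-160.4,99.8,130,0],[50,-160.4,99.8,185,0],[50,-160.4,99.8,202.3,0],[50,-160.4,99.8,202.3,0],[50,-160.4,99.8,202.3,0]]'; python3 -m crank '[[34,0,0,0,0],[28,0,0,0,0],[25,0,0,0,0],[25,0,0,0,0],[25,0,0,0,0],[25,4,0,0,0],[25,8,0,0,0],[25,8,0,0,0],[25,8,0,0,0]]' 70;  python3 -m crank '[[36,0,0,0,0],[50,0,0,0,0],[50,0,0,0,0],[50,0,0,-50,0],[50,0,0,-110,0],[50,0,0,-150,0],[50,0,0,-150,0]]'
```

```text
time: 30.32
position: [539.4, -178.3, 18.8]
ee_rot: [0.722, 0.692, 0.0, 0.001]
force: [0.1, 0.2, 0.1]
opening: 50.0
gripper_force: 0.0
time: 31.45
position: [539.8, -172.8, 19.5]
ee_rot: [0.722, 0.692, -0.001, 0.003]
force: [-1.5, -9.7, 3.8]
opening: 25.9
gripper_force: 53.4
time: 32.33
position: [540.2, -170.7, 171.1]
ee_rot: [0.722, 0.692, 0.001, 0.003]
force: [-0.4, -0.1, -1.7]
opening: 50.1
gripper_force: 0.0
```

```bash
python3 -m crank '[[50,60,0,0,0],[50,120,0,0,0],[50,180,0,0,0],[50,240,0,0,0],[50,300,0,0,0],[50,345,-1,0,0],[50,345,-1,50,0],[50,345,-1,100,0],[50,345,-1,145,0],[50,345,-1,151,0]]'; python3 -m crank '[[50,0,0,2,0],[50,0,0,2,0],[36,0,0,2,0],[28,0,0,2,0],[25,0,0,2,0],[25,0,0,2,0],[25,0,0,2,0]]';  python3 -m crank '[[25,-2,0,0,0],[25,-3,0,0,0],[25,-3,0,0,0]]'; python3 -m crank '[[36,0,0,0,0],[50,0,0,0,0],[50,0,0,0,0],[50,0,0,-50,0],[50,0,0,-110,0],[50,0,0,-150,0],[50,0,0,-150,0]]'
```

```text
time: 33.58
position: [549.5, 174.2, 13.2]
ee_rot: [0.722, 0.692, -0.003, -0.002]
force: [-0.6, 0.1, 1.3]
opening: 50.1
gripper_force: 0.0
time: 34.45
position: [553.7, 174.6, 16.7]
ee_rot: [0.722, 0.692, 0.002, 0.001]
force: [1.0, -0.4, 9.2]
opening: 27.0
gripper_force: 70.5
time: 34.83
position: [553.7, 174.1, 16.7]
ee_rot: [0.721, 0.693, 0.003, -0.0]
force: [0.6, 12.9, 7.0]
opening: 27.1
gripper_force: 70.6
time: 35.7
position: [553.6, 171.5, 168.1]
ee_rot: [0.722, 0.692, 0.002, 0.002]
force: [-0.1, -0.2, 0.1]
opening: 50.2
gripper_force: 0.0
```

```bash
python3 -m crank '[[50,-40,20,-50,0],[50,-80,40,-100,0],[50,-111,50,-132,0],[50,-111,50,-132,0],[50,-111,50,-132,0],[50,-111,50,-132,0]]'; python3 -c "
from h import *
snap('d1')"
python3 -m crank '[[50,-60,-50,20,0],[50,-60,-100,60,0],[50,-75,-150,80,0],[50,-75,-150,80,0],[50,-75,-150,80,0],[50,-75,-150,80,0]]';python3 -c "
from h import *
snap('d2')"
python3 -m crank '[[50,-60,40,-20,0],[50,-120,80,-40,0],[50,-170,140,-60,0],[50,-170,140,-60,0],[50,-170,140,-60,0],[50,-170,140,-60,0]]';python3 - <<'E'
from h import *
snap('d3');print(ctrl.observe()["position"],yaw())
for s in (('d1','d2'),('d2','d3'),('d1','d3'),('d1','d2','d3')):
    M,t,Q,r,E=basefit(s,G); print(s,len(Q),"pitch,roll",M[2,:2].round(4),t.round(1),r.max().round(1),np.round(E,1),M[1,0].round(3))
E
```

```text
time: 36.45
position: [596.8, 59.3, 295.2]
ee_rot: [0.721, 0.692, -0.001, -0.001]
force: [-1.1, 0.1, -0.4]
opening: 50.0
gripper_force: 0.0
time: 37.25
position: [446.0, -10.0, 217.4]
ee_rot: [0.722, 0.692, 0.001, 0.001]
force: [-0.2, 0.2, 0.2]
opening: 50.2
gripper_force: 0.0
time: 38.05
position: [577.6, -185.6, 276.1]
ee_rot: [0.722, 0.692, -0.0, -0.001]
force: [0.4, 0.4, -0.3]
opening: 50.1
gripper_force: 0.0
[ 577.15542589 -185.21748741  276.40679665] [87.63521553 -2.36477072]
('d1', 'd2') 6 pitch,roll [ 0.0014 -0.0044] [655.3  -7.7  31.5] 0.2 [0.  0.2 0.1 0.  0.1 0.2] -0.042
('d2', 'd3') 4 pitch,roll [-0.0025  0.0063] [655.2  -7.3  31.5] 0.2 [0.  0.1 0.  0.2] -0.041
('d1', 'd3') 4 pitch,roll [ 0.0026 -0.0002] [655.4  -7.7  31.5] 0.3 [0. 0. 0. 0.] -0.042
('d1', 'd2', 'd3') 6 pitch,roll [ 0.0017 -0.0016] [655.3  -7.7  31.4] 0.3 [0.  0.2 0.2 0.  0.1 0.3] -0.041
```

Level to within about 0.003 rad, and both wedges are seated. Now template tB: hover over it and measure the handle.

```bash
python3 -m crank '[[50,-50,2,30,-0.1],[50,-110,4,60,-0.2],[50,-160,6,100,-0.318],[50,-199,8,106,-0.318],[50,-199,8,106,-0.318],[50,-199,8,106,-0.318],[50,-199,8,106,-0.318]]'; cat >> h.py <<'E'
def templ(c,im,X):
    "white plate at height 8 near X: centre by hull, yaw; dark handle top centre at height 38"
    p=proj(c,(X[0],X[1],8)); hsv=cv2.cvtColor(im,cv2.COLOR_BGR2HSV); m=((hsv[...,1]<70)&(hsv[...,2]>140)).astype(np.uint8)
    m=cv2.morphologyEx(m,cv2.MORPH_CLOSE,np.ones((3,3)))
    cs,_=cv2.findContours(m,cv2.RETR_EXTERNAL,cv2.CHAIN_APPROX_NONE); cs=[q for q in cs if cv2.contourArea(q)>150]
    q=max(cs,key=lambda q:cv2.pointPolygonTest(q,tuple(map(float,p)),True)); out=[]
    W=np.array([plane(c,a[0],8)[:2] for a in q],np.float32); r=cv2.minAreaRect(W); b=cv2.boxPoints(r); e=max((b[1]-b[0],b[2]-b[1]),key=np.linalg.norm)
    return np.round(r[0],1),np.round(sorted(r[1]),1),round(float(np.degrees(np.arctan2(e[1],e[0]))%180),1)
E
python3 - <<'E'
from h import *
c,im=snap('t1');o=ctrl.observe();print(o["position"],yaw());print(templ(c,im,(577,-385)))
cv2.imwrite("pics/c9.png",cv2.resize(im[100:330,200:440],None,fx=2.4,fy=2.4,interpolation=3))
E
```

```text
time: 38.98
position: [577.2, -383.6, 172.0]
ee_rot: [0.602, 0.798, 0.0, 0.001]
force: [0.1, -0.4, 0.4]
opening: 49.9
gripper_force: 0.0
[ 577.23999177 -383.7102577   171.92209805] [105.90359421  15.90364417]
(array([ 576.5, -385. ]), array([40. , 91.6]), 105.7)
```

```bash
python3 -m crank '[[40,-1,-1,60,0],[40,-1,-1,110,0],[40,-1,-1,138,0],[40,-1,-1,143,0],[40,-1,-1,143,0],[40,-1,-1,143,0]]'; python3 -m crank '[[25,0,0,0,0],[16,0,0,0,0],[10,0,0,0,0],[8,0,0,0,0],[8,0,0,0,0],[8,0,0,0,0]]' 60; python3 -m crank '[[8,0,0,-30,0],[8,0,0,-80,0],[8,0,0,-110,0],[8,0,0,-110,0],[8,0,0,-110,0]]'; python3 - <<'E'
from h import *
M,t=R.from_euler('z',-2.38,degrees=True).as_matrix(),np.array([655.3,-7.7,31.4])
o=ctrl.observe();print(yaw(),o["joint_pos"].round(2))
for n,y in (("R",-70),("M",0),("L",70)): s=M@[-55,y,18]+t;print(n,s.round(1),tool(s*[1,1,0]+[0,0,140]-o["position"]).round(1))
E
```

```text
time: 39.78
position: [577.0, -386.7, 29.7]
ee_rot: [0.603, 0.798, -0.0, 0.001]
force: [0.2, 0.6, -0.1]
opening: 39.7
gripper_force: 0.0
time: 40.52
position: [576.1, -386.6, 28.5]
ee_rot: [0.603, 0.798, -0.0, 0.0]
force: [-1.7, 1.5, 5.8]
opening: 11.7
gripper_force: 58.9
time: 41.15
position: [575.6, -385.8, 135.9]
ee_rot: [0.603, 0.798, 0.0, -0.001]
force: [0.1, 0.3, -3.9]
opening: 11.9
gripper_force: 59.1
[105.81140309  15.81155946] [-0.71  0.54  0.23  1.26  0.    0.58]
R [597.4 -75.4  49.4] [292.8 105.6  -3.7]
M [600.3  -5.4  49.4] [359.3 127.5  -3.5]
L [603.3  64.5  49.4] [425.8 149.4  -3.4]
```

```bash
python3 -m crank '[[8,30,10,-4,-0.13],[8,60,20,-4,-0.27],[8,100,35,-4,-0.41],[8,140,50,-4,-0.55],[8,180,65,-4,-0.69],[8,220,80,-4,-0.83],[8,260,93,-4,-0.97],[8,292.8,105.6,-4,-1.11],[8,292.8,105.6,-4,-1.253],[8,292.8,105.6,-4,-1.253]]'; python3 -m crank '[[8,0,0,0,0],[8,0,0,0,0],[8,0,0,0,0]]'; python3 - <<'E'
from h import *
c,im=snap('t2');o=ctrl.observe();p=o["position"];print(p,yaw())
z=p[2]-28.5
hsv=cv2.cvtColor(im,cv2.COLOR_BGR2HSV)
for zz in (z,z+8):
  for u in (-45,-32,0,32,45):
    q=R.from_quat(o["ee_rot"]).apply([u,0,0])+p; print(round(zz),u,proj(c,(q[0],q[1],zz)).round(1))
cv2.imwrite("pics/c10.png",cv2.resize(im[60:330,190:450],None,fx=2.2,fy=2.2,interpolation=3))
E
```

```text
time: 42.4
position: [597.2, -75.1, 139.9]
ee_rot: [0.021, 1.0, 0.0, -0.001]
force: [-0.7, -0.8, -3.6]
opening: 11.6
gripper_force: 59.2
time: 42.78
position: [597.9, -76.2, 141.6]
ee_rot: [0.022, 1.0, 0.0, -0.0]
force: [-0.7, 0.5, -2.7]
opening: 12.0
gripper_force: 59.2
[597.8953884  -76.12551134 141.69764879] [177.53695893  87.53695888]
113 -45 [318.  294.6]
113 -32 [318.  278.8]
113 0 [318.  235.2]
113 32 [317.9 185.2]
113 45 [317.9 163.4]
121 -45 [318.  301.5]
121 -32 [318.  285.4]
121 0 [317.9 240.8]
121 32 [317.9 189. ]
121 45 [317.9 166.3]
```

View pics/c10.png

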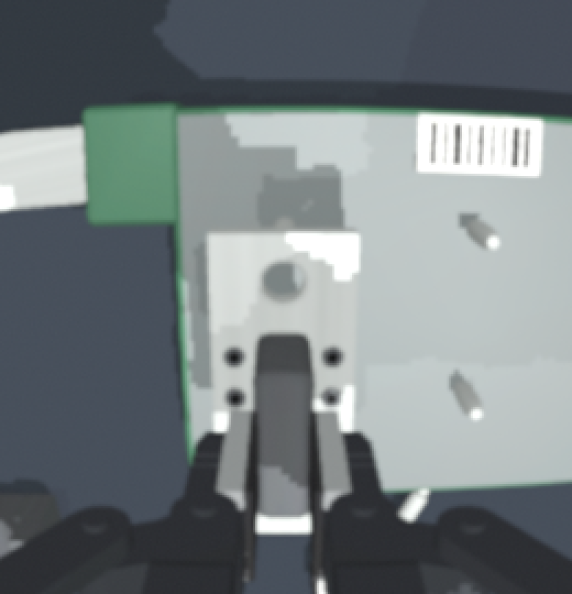

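The crop shows the template held square in the grip with its near hole at (284,281). That is within about 0.6 mm of where it should be for station R, so it can be lowered.

```bash
python3 -m crank '[[8,0,0,20,0],[8,0,0,40,0],[8,0,0,44,0],[8,0,0,44,0]]'; python3 -m crank '[[8,0,0,6,0],[8,0,0,12,0],[8,0,0,17,0],[8,0,0,17,0],[8,0,0,17,0]]'
```

```text
time: 43.32
position: [598.1, -75.9, 98.1]
ee_rot: [0.021, 1.0, -0.0, 0.0]
force: [-0.1, -0.2, -2.6]
opening: 11.7
gripper_force: 59.2
time: 43.95
position: [598.0, -75.8, 80.8]
ee_rot: [0.021, 1.0, -0.0, 0.0]
force: [-0.4, -0.8, -3.4]
opening: 11.6
gripper_force: 59.2
```

```bash
python3 -m crank '[[8,0,0,2,0],[8,0,0,3.5,0],[8,0,0,4.5,0],[8,0,0,4.5,0]]'; python3 -m crank '[[20,0,0,0,0],[28,0,0,0,0],[28,0,0,0,0],[28,0,0,-40,0],[28,0,0,-90,0],[28,0,0,-120,0],[28,0,0,-120,0],[28,0,0,-120,0]]'; python3 - <<'E'
from h import *
o=ctrl.observe();p=o["position"];print(p,yaw(),tool(np.array([470,-36.4,200])-p).round(1))
c,im=snap('t3')
# plate top on base should be 57.4 above bench
def t2(z):
    hsv=cv2.cvtColor(im,cv2.COLOR_BGR2HSV)
    for u in (-32,32):
        q=R.from_euler('z',-2.38,degrees=True).apply([-55+u,-70,0])+[655.3,-7.7,0]; a=proj(c,(q[0],q[1],71.4)); print(u,a.round(1),spot(pins(im,0,0)[1],a,4).round(1))
t2(0)
E
```

```text
time: 44.45
position: [598.0, -75.9, 77.4]
ee_rot: [0.021, 1.0, -0.0, 0.001]
force: [-4.0, -0.3, 6.5]
opening: 11.3
gripper_force: 60.4
time: 45.45
position: [597.6, -75.7, 195.4]
ee_rot: [0.021, 1.0, 0.0, -0.0]
force: [0.4, 0.5, -0.5]
opening: 28.0
gripper_force: 0.0
[597.61535935 -75.74557182 195.38327994] [177.60198508  87.60197282] [129.2  34.   -4.5]
-32 [318.5 156.6] [317.3 157.6]
32 [318.4 223.8] [318.6 222.3]
```

```bash
python3 -m crank '[[40,50,10,0,0.05],[40,110,20,20,0.1],[40,171,32,25,0.171],[40,171,32,25,0.171],[40,171,32,25,0.171],[40,171,32,25,0.171],[40,171,32,25,0.171]]'; python3 - <<'E'
from h import *
c,im=snap('t4');o=ctrl.observe();print(o["position"],yaw());r=templ(c,im,(427.7,-36.4));print(r,tool(np.array([*r[0],28.7])-o["position"]).round(1))
E
```

```text
time: 46.38
position: [429.3, -37.0, 171.0]
ee_rot: [0.106, 0.994, 0.0, -0.0]
force: [-0.6, -0.4, 0.6]
opening: 39.8
gripper_force: 0.0
[429.10975005 -36.90706681 170.93785923] [167.8102925   77.81029084]
(array([427.4, -36.5]), array([51.5, 91.1]), 167.6) [  1.7   0.  142.2]
```

```bash
python3 -m crank '[[40,1.4,0,60,0],[40,1.4,0,110,0],[40,1.4,0,138,0],[40,1.4,0,142,0],[40,1.4,0,142,0],[40,1.4,0,142,0]]'; python3 -m crank '[[25,0,0,0,0],[16,0,0,0,0],[10,0,0,0,0],[8,0,0,0,0],[8,0,0,0,0],[8,0,0,0,0]]' 60; python3 -m crank '[[8,0,0,-30,0],[8,0,0,-80,0],[8,0,0,-110,0],[8,0,0,-110,0],[8,0,0,-110,0]]'; python3 - <<'E'
from h import *
s=np.array([603.3,64.5,140.]);o=ctrl.observe();print(yaw(),tool(s-o["position"]).round(1))
E
```

```text
time: 47.18
position: [428.0, -36.7, 30.4]
ee_rot: [0.106, 0.994, -0.0, 0.001]
force: [-0.0, 0.9, 0.0]
opening: 39.9
gripper_force: 0.0
time: 47.92
position: [427.3, -36.6, 29.8]
ee_rot: [0.106, 0.994, -0.0, 0.0]
force: [-0.5, -0.5, 6.8]
opening: 11.4
gripper_force: 58.6
time: 48.55
position: [426.4, -36.2, 138.1]
ee_rot: [0.106, 0.994, 0.0, -0.001]
force: [-0.7, -0.5, -3.5]
opening: 11.3
gripper_force: 59.2
[167.8089715   77.80896313] [-151.7  135.8   -2.1]
```

```bash
python3 -m crank '[[8,-40,36,-2,-0.05],[8,-85,75,-2,-0.1],[8,-125,112,-2,-0.171],[8,-151.7,135.8,-2,-0.171],[8,-151.7,135.8,-2,-0.171],[8,-151.7,135.8,-2,-0.171],[8,-151.7,135.8,-2,-0.171]]'; python3 - <<'E'
from h import *
c,im=snap('t5');o=ctrl.observe();p=o["position"];print(p,yaw())
z=p[2]-29.3+8; q=R.from_quat(o["ee_rot"]).apply([32,0,0])+p; h=proj(c,(q[0],q[1],z)); print("hole exp",h.round(1))
g=cv2.cvtColor(im,cv2.COLOR_BGR2GRAY); x,y=h.round().astype(int); w=g[y-16:y+17,x-16:x+17].astype(float)
m=(w<0.8*np.percentile(w,75)).astype(np.uint8); n,l,s,ct=cv2.connectedComponentsWithStats(m)
for i in range(1,n): print(s[i].tolist(),(ct[i]+[x-16,y-16]).round(1))
# plate outline: columns at hole row, row of near edge
for X in (x-30,x,): pass
print("row",g[y,x-60:x+60:3].tolist()); print("col",g[y-40:y,x+18].tolist())
cv2.imwrite("pics/c11.png",cv2.resize(im[60:330,190:450],None,fx=2.2,fy=2.2,interpolation=3))
E
```

```text
time: 49.42
position: [603.1, 63.8, 140.8]
ee_rot: [0.021, 1.0, -0.0, -0.001]
force: [-0.1, 1.3, -3.1]
opening: 11.2
gripper_force: 59.4
[603.24864595  63.80973587 141.15340054] [177.56339928  87.5634    ]
hole exp [317.8 189. ]
[7, 6, 20, 18, 276] [318.4 187.6]
row [172, 195, 195, 166, 145, 157, 215, 219, 223, 222, 218, 218, 219, 220, 219, 217, 214, 162, 129, 129, 129, 129, 129, 150, 196, 201, 201, 201, 199, 210, 205, 200, 202, 202, 201, 197, 152, 79, 75, 74]
col [133, 132, 132, 132, 132, 131, 131, 132, 131, 131, 130, 130, 130, 132, 138, 151, 189, 235, 255, 255, 255, 255, 255, 255, 255, 255, 239, 224, 220, 213, 204, 201, 200, 200, 201, 200, 201, 201, 200, 200]
```

```bash
python3 -m crank '[[8,-0.6,0.2,20,0],[8,-0.6,0.2,40,0],[8,-0.6,0.2,44,0],[8,-0.6,0.2,44,0]]'; python3 -m crank '[[8,0,0,6,0],[8,0,0,12,0],[8,0,0,17,0],[8,0,0,17,0],[8,0,0,17,0]]'
```

```text
time: 49.98
position: [604.5, 64.2, 97.8]
ee_rot: [0.021, 1.0, -0.0, 0.0]
force: [0.3, 1.0, -3.4]
opening: 11.7
gripper_force: 59.4
time: 50.6
position: [604.7, 64.5, 80.3]
ee_rot: [0.021, 1.0, 0.0, 0.0]
force: [0.0, -0.4, -3.1]
opening: 11.3
gripper_force: 59.4
```

```bash
python3 -m crank '[[8,0,0,1.5,0],[8,0,0,3,0],[8,0,0,3,0],[8,0,0,3,0]]'; python3 -m crank '[[20,0,0,0,0],[28,0,0,0,0],[28,0,0,0,0],[28,0,0,-40,0],[28,0,0,-90,0],[28,0,0,-120,0],[28,50,0,-160,0],[28,100,0,-180,0],[28,100,0,-180,0],[28,100,0,-180,0]]'; python3 - <<'E'
from h import *
c,im=snap('t6');o=ctrl.observe();print(o["position"],yaw())
# white templates on the base: outline at plate top height
def t(X,z):
    p=proj(c,(X[0]-30,X[1],z)); hsv=cv2.cvtColor(im,cv2.COLOR_BGR2HSV); print(p.round(), im[tuple(p.round().astype(int)[::-1])])
for X in ((603.3,64.5),(597.4,-75.4)): t(X,57.4)
print("labels px",proj(c,(537,-2,50)))
cv2.imwrite("pics/c12.png",im)
E
```

```text
time: 51.1
position: [604.7, 64.3, 78.8]
ee_rot: [0.021, 1.0, -0.0, 0.001]
force: [-4.8, -1.3, 9.6]
opening: 11.4
gripper_force: 60.9
time: 52.35
position: [505.0, 68.7, 257.3]
ee_rot: [0.021, 1.0, -0.0, 0.0]
force: [0.3, 0.2, -0.8]
opening: 27.8
gripper_force: 0.0
[505.26064777  68.59069363 256.73004527] [177.59896094  87.59896112]
[317. 227.] [119 122 118]
[207. 226.] [117 120 116]
labels px [261.18927525 199.3436771 ]
```

```bash
python3 -m crank '[[80,27,40,0,-0.15],[80,27,40,0,-0.3],[80,27,40,0,-0.44],[80,27,40,0,-0.44],[80,27,40,0,-0.44],[80,27,40,0,-0.44]]'; python3 -c "
from h import *
snap('s1');print(ctrl.observe()['position'],yaw())"; python3 -m crank '[[80,40,40,0,0],[80,60,60,0,0],[80,60,60,0,0],[80,60,60,0,0],[80,60,60,0,0]]'; python3 - <<'E'
from h import *
snap('s2');print(ctrl.observe()['position'],yaw());K=par("wrist")[1]
L=[]
for n in('s1','s2'):
    c=("wrist",K,np.load(n+".npy"));im=cv2.imread(f"pics/{n}.png");p=proj(c,(450,112,50)).round().astype(int);print(n,p)
    x=int(np.clip(p[0]-100,0,440));y=int(np.clip(p[1]-130,0,200));print("crop origin",x,y);L.append(cv2.resize(cv2.convertScaleAbs(im[y:y+200,x:x+200],alpha=1.8,beta=10),(400,400),interpolation=3))
cv2.imwrite("pics/c13.png",np.hstack(L))
E
```

```text
time: 53.15
position: [479.6, 109.6, 256.9]
ee_rot: [-0.197, 0.98, 0.0, -0.0]
force: [-0.1, 0.3, 0.0]
opening: 79.8
gripper_force: 0.0
[479.56340818 109.65321442 257.02788001] [-157.27429777  112.72569866]
time: 53.82
position: [401.7, 141.5, 257.1]
ee_rot: [-0.197, 0.98, -0.0, -0.0]
force: [0.2, 0.1, 0.6]
opening: 80.0
gripper_force: 0.0
[401.55021164 141.4909059  257.0220419 ] [-157.23469292  112.76530638]
s1 [330 149]
crop origin 230 19
s2 [280 198]
crop origin 180 68
```

View pics/c13.png

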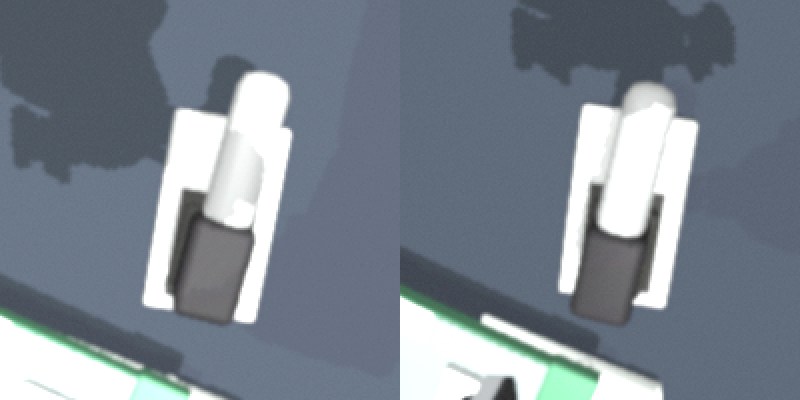

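In the crops the pad is the bright quad with corners (176,110), (291,128), (144,304) and (251,322) in s1. The dark head top has its far corners at (176,312) and (233,324), and the handle runs up to (262,75). Triangulating these.

```bash
python3 - <<'E'
from h import *
K=par("wrist")[1]
c1,c2=[("wrist",K,np.load(n+".npy")) for n in('s1','s2')]
f={"padTL":((176,110),(183,105)),"padTR":((291,128),(298,122)),"padBL":((144,304),(160,292)),"padBR":((251,322),(263,308)),"headBL":((176,313),(171,316)),"headBR":((234,324),(230,326)),"headTL":((205,221),(195,231)),"headTR":((253,234),(249,241)),"patchTL":((183,190),(190,184)),"hend":((263,72),(250,83))}
Z={}
for n,(a,b) in f.items():
    a=np.array(a)/2+[230,19];b=np.array(b)/2+[180,68];x,e=tri((c1,a),(c2,b));z=8 if n[0]=="p" else 78
    p1,p2=plane(c1,a,z),plane(c2,b,z);Z[n]=(p1+p2)/2;print(n,x.round(1),round(e,1),"onplane",z,p1[:2].round(1),p2[:2].round(1))
h=[Z["head"+k] for k in("TL","TR","BL","BR")];print("head c",np.mean(h,0)); d=(h[2]+h[3]-h[0]-h[1])/2;print("len",np.linalg.norm(d),"yaw",np.degrees(np.arctan2(d[1],d[0])),"wid",np.linalg.norm(h[0]-h[1]),np.linalg.norm(h[2]-h[3]))
h=[Z["pad"+k] for k in("TL","TR","BL","BR")];print("pad c",np.mean(h,0)); d=(h[2]+h[3]-h[0]-h[1])/2;print("len",np.linalg.norm(d),"yaw",np.degrees(np.arctan2(d[1],d[0])),"wid",np.linalg.norm(h[0]-h[1]))
o=ctrl.observe();print(o["position"])
E
```

```text
padTL [372.3  63.8   5. ] 0.2 onplane 8 [372.6  64.1] [371.9  64. ]
padTR [354.  135.4   8.5] 0.6 onplane 8 [353.7 134.8] [354.3 136. ]
padBL [496.1  93.6   9.5] 0.4 onplane 8 [496.3  93.2] [496.9  93.9]
padBR [480.8 163.9   5.4] 0.4 onplane 8 [480.2 162.9] [480.  163.9]
headBL [477.7 108.   80.2] 0.4 onplane 78 [478.3 108.5] [478.5 107.6]
headBR [473.  141.4  72.7] 0.5 onplane 78 [471.7 139.9] [470.9 141.3]
headTL [426.6 103.2  75.6] 0.3 onplane 78 [426.6 103.3] [425.7 103. ]
headTR [424.  132.7  61.1] 0.9 onplane 78 [422.8 129.3] [419.6 132.4]
patchTL [417.9  87.5  10.8] 0.4 onplane 8 [418.1  88. ] [418.3  86.9]
hend [340.5 100.3  72.2] 0.1 onplane 78 [341.6  99.9] [340.3 100.5]
head c [449.26706289 120.66853962  78.        ]
len 51.68569847070002 yaw 8.169928318083038 wid 28.15363798705729 33.3092898168231
pad c [425.73635385 114.10925457   8.        ]
len 128.5030905829918 yaw 12.924945813407604 wid 73.66516250352086
[401.55021164 141.4909059  257.0220419 ]
```

Head and handle give centre ≈ (448,120), top z ≈ 78, yaw ≈ 10.5°. The handle end to far edge is 137 mm against 140 given. Grasping it.

```bash
python3 -m crank '[[75,-34.4,-38,40,0.1],[75,-34.4,-38,90,0.215],[75,-34.4,-38,130,0.215],[75,-34.4,-38,170,0.215],[75,-34.4,-38,196,0.215],[75,-34.4,-38,199,0.215],[75,-34.4,-38,199,0.215],[75,-34.4,-38,199,0.215]]'; python3 -c "
from h import *
print(ctrl.observe()['position'],yaw())"; python3 -m crank '[[55,0,0,0,0],[44,0,0,0,0],[38,0,0,0,0],[33,0,0,0,0],[31,0,0,0,0],[31,0,0,0,0],[31,0,0,0,0]]' 50; python3 -c "
from h import *
print(ctrl.observe()['position'],yaw(),ctrl.observe()['moment'])"
```

```text
time: 54.88
position: [448.1, 120.1, 59.3]
ee_rot: [-0.091, 0.996, -0.0, 0.001]
force: [-0.2, 0.4, 0.9]
opening: 75.0
gripper_force: 0.0
[448.13274187 120.1101048   59.33431397] [-169.51143643  100.48854081]
time: 55.75
position: [447.6, 119.9, 58.8]
ee_rot: [-0.091, 0.996, -0.0, 0.0]
force: [-0.3, -1.2, 6.6]
opening: 35.2
gripper_force: 48.8
[447.59755526 119.90918731  58.79454213] [-169.5157621   100.48420872] [-0.30349857  0.2516273  -0.05015131]
```

```bash
python3 -m crank '[[30,0,0,-20,0],[30,0,0,-60,0],[30,0,0,-112,0],[30,0,0,-112,0],[30,-15,-30,-112,0],[30,-35,-70,-112,0],[30,-50,-105,-112,0],[30,-66,-137,-112,0],[30,-66,-137,-112,0],[30,-66,-137,-112,0]]' 70; python3 - <<'E'
from h import *
c,im=snap('s3');o=ctrl.observe();print(o["position"],yaw(),o["opening"],o["gripper_force"],tool(np.array([537.4,-2.8,171])-o["position"]).round(1))
# far head edge / handle end check in hand
S=ctrl.get_image("side");cv2.imwrite("pics/side9.png",S)
E
```

```text
time: 57.0
position: [536.3, -2.3, 169.1]
ee_rot: [-0.091, 0.996, 0.0, -0.001]
force: [1.0, 0.9, -1.6]
opening: 34.8
gripper_force: 69.8
[536.23152008  -1.92908035 169.43387446] [-169.48426111  100.51565934] 34.29745261437584 69.77757789194584 [-1.  -1.1 -1.6]
```

```bash
python3 -m crank '[[30,-1,-1,-1.6,0],[30,-1,-1,-1.6,0],[30,-1,-1,-1.6,0],[30,-1,-1,-1.6,0],[30,-1,-1,-1.6,0],[30,-1,-1,-1.6,0],[30,-1,-1,-1.6,0],[30,-1,-1,-1.6,0],[30,-1,-1,-1.6,0],[30,-1,-1,-1.6,0]]'; python3 - <<'E'
from h import *
c,im=snap('s4');o=ctrl.observe();p=o["position"];print(p,o["opening"],o["gripper_force"])
e=np.array([340.5,100.3,72.2])-[447.6,119.9,58.8]; q=proj(c,p+e);print("handle end expected",q.round(1))
x,y=q.round().astype(int);g=cv2.cvtColor(im,cv2.COLOR_BGR2GRAY)
print("col",g[max(0,y-24):y+25:2,x].tolist());print("row+12",g[y+12,x-30:x+31:3].tolist())
E
```

```text
time: 58.35
position: [538.3, -3.4, 171.9]
ee_rot: [-0.091, 0.996, -0.0, 0.0]
force: [-0.2, 0.6, -1.4]
opening: 34.4
gripper_force: 69.8
[538.29973229  -3.38566664 171.84914631] 34.409763108257884 69.78241025470197
handle end expected [318.5  35.7]
col [81, 80, 80, 80, 81, 80, 80, 81, 81, 81, 81, 105, 141, 149, 156, 159, 161, 162, 165, 166, 168, 170, 171, 172, 172]
row+12 [60, 58, 71, 131, 146, 152, 156, 159, 161, 164, 165, 165, 164, 163, 187, 200, 200, 198, 195, 190, 187]
```

Handle end is at row 34 against 35.7 expected, so the scanner hasn't tilted in the grip. Holding longer, then taking it back.

```bash
python3 -m crank '[[30,0,0,0,0],[30,0,0,0,0],[30,0,0,0,0],[30,0,0,0,0],[30,0,0,0,0],[30,0,0,0,0],[30,0,0,0,0],[30,0,0,0,0],[30,0,0,0,0],[30,0,0,0,0]]'; python3 -m crank '[[30,20,35,0,0],[30,35,70,0,0],[30,50,105,0,0],[30,67,138,0,0],[30,67,138,0,0],[30,67,138,40,0],[30,67,138,80,0],[30,67,138,80,0],[30,67,138,80,0]]'; python3 -c "
from h import *
o=ctrl.observe();print(o['position'],yaw(),tool(np.array([447.6,119.9,58.8])-o['position']).round(1))"
```

```text
time: 59.65
position: [538.3, -3.4, 171.8]
ee_rot: [-0.091, 0.996, 0.0, -0.0]
force: [0.1, -0.9, -2.7]
opening: 34.5
gripper_force: 69.8
time: 60.78
position: [448.3, 119.9, 93.1]
ee_rot: [-0.091, 0.996, -0.0, 0.001]
force: [0.1, 0.3, -1.6]
opening: 34.3
gripper_force: 70.0
[448.26545922 119.88009491  93.06083518] [-169.52505375  100.47493092] [ 0.7  0.1 34.3]
```

```bash
python3 -m crank '[[30,0.7,0,12,0],[30,0.7,0,24,0],[30,0.7,0,31,0],[30,0.7,0,33,0],[30,0.7,0,34.5,0],[30,0.7,0,34.5,0]]'; python3 -m crank '[[40,0,0,0,0],[55,0,0,0,0],[70,0,0,0,0],[75,0,0,0,0],[75,0,0,-30,0],[75,0,0,-80,0],[75,0,0,-140,0],[75,0,0,-200,0],[75,0,0,-200,0]]'; python3 - <<'E'
from h import *
c,im=snap('e1');o=ctrl.observe();print(o["position"],yaw())
K=c[1];cold=("wrist",K,np.load("s1.npy"))
for n in ("scene","side"):
    a=cv2.imread(f"pics/{n}0.png").astype(int);b=ctrl.get_image(n);cv2.imwrite(f"pics/{n}E.png",b)
    s=par(n)
    q=proj(s,(420,114,60)).astype(int);w=(slice(q[1]-22,q[1]+22),slice(q[0]-32,q[0]+32));d=np.abs(a[w]-b[w].astype(int)).max(2)>60;print(n,"changed px at scanner",d.sum())
    for k,X in (("gauge",(759,-41,16)),("bottle",(766,159,60)),("mic",(442,490,15)),("vblk",(733,-223,20)),("brush",(444,-470,10))):
        q=proj(s,X).astype(int);w=(slice(max(0,q[1]-12),q[1]+12),slice(max(0,q[0]-12),q[0]+12));print(" ",k,(np.abs(a[w]-b[w].astype(int)).max(2)>60).sum())
E
```

```text
time: 61.52
position: [446.4, 119.9, 58.8]
ee_rot: [-0.092, 0.996, -0.0, 0.0]
force: [-9.1, -2.6, 20.5]
opening: 34.2
gripper_force: 72.2
time: 62.65
position: [448.3, 120.2, 261.6]
ee_rot: [-0.092, 0.996, -0.0, 0.004]
force: [0.8, -0.6, -0.5]
opening: 74.5
gripper_force: 0.0
[447.38210403 120.07116416 259.03791825] [-169.50070251  100.49921539]
scene changed px at scanner 199
  gauge 0
  bottle 0
  mic 0
  vblk 0
  brush 0
side changed px at scanner 80
  gauge 0
  bottle 0
  mic 0
  vblk 0
  brush 401
```

```bash
python3 -m crank '[[80,-30,-16,2,-0.1],[80,-30,-16,2,-0.213],[80,-30,-16,2,-0.213],[80,-30,-16,2,-0.213],[80,-30,-16,2,-0.213]]'; python3 - <<'E'
from h import *
c,im=snap('e2');o=ctrl.observe();print(o["position"],yaw())
a=cv2.imread("pics/s1.png");ga,gb=[cv2.cvtColor(i,cv2.COLOR_BGR2GRAY).astype(np.float32) for i in (a,im)]
sl=(slice(40,185),slice(285,385)); print("shift scanner region",cv2.phaseCorrelate(ga[sl].copy(),gb[sl].copy(),cv2.createHanningWindow((100,145),cv2.CV_32F)))
d=np.abs(ga-gb)[sl]>50;print("changed",d.sum(),"of",d.size)
sl=(slice(180,260),slice(120,420)); print("base region",cv2.phaseCorrelate(ga[sl].copy(),gb[sl].copy(),cv2.createHanningWindow((300,80),cv2.CV_32F)),(np.abs(ga-gb)[sl]>50).sum())
# head edges triangulation reuse: head dark mask
def head(g): 
    m=(g[120:190,305:370]<55).astype(np.uint8); n,l,s,ct=cv2.connectedComponentsWithStats(m); i=1+s[1:,4].argmax(); return s[i].tolist(),ct[i].round(1)
print(head(ga),head(gb))
E
python3 -m crank '[[60,-40,-60,-20,0],[60,-40,-110,-40,0],[60,-40,-110,-40,0],[60,-40,-110,-40,0],[60,-40,-110,-40,0]]'; python3 - <<'E'
from h import *
c,im=snap('e3');print(ctrl.observe()["position"])
M,t=R.from_euler('z',-2.38,degrees=True).as_matrix(),np.array([655.3,-7.7,31.4]);T=pins(im,0,0)[1]
for y in (70,0,-70):
    for x in (-87,-23):
        X=M@[x,y,40]+t;q=proj(c,X);print(y,x,q.round(1),spot(T,q,4).round(1))
hsv=cv2.cvtColor(im,cv2.COLOR_BGR2HSV);m=((hsv[...,1]<40)&(hsv[...,2]>185)).astype(np.uint8);cs,_=cv2.findContours(m,0,1)
for q in cs:
    if cv2.contourArea(q)>300:
        r=cv2.minAreaRect(np.array([plane(c,p[0],57.4)[:2] for p in q],np.float32));print("blob",np.round(r[0],1),np.round(r[1],1),round(r[2],1))
for y in (70,-70): print("want",(M@[-55,y,18]+t).round(1))
E
```

```text
time: 63.42
position: [478.7, 109.8, 255.2]
ee_rot: [-0.196, 0.981, 0.0, -0.0]
force: [-0.9, 0.5, 0.7]
opening: 79.7
gripper_force: 0.0
[478.72855634 109.7984479  255.31298999] [-157.34823856  112.65176133]
shift scanner region ((-0.010797908929966127, 0.3958274004803144), 0.9187377705891927)
changed 0 of 14500
base region ((-0.5335928688460285, 1.1759809475293252), 0.9951909268697103) 175
([9, 0, 42, 63, 803], array([23.9, 29.3])) ([9, 0, 43, 63, 851], array([23.9, 29.8]))
time: 64.1
position: [557.6, 24.6, 295.2]
ee_rot: [-0.197, 0.98, 0.0, -0.0]
force: [-0.1, 0.2, -0.1]
opening: 60.3
gripper_force: 0.0
[557.60979917  24.65529197 295.31973213]
70 -87 [344.7 190.7] [343.  193.2]
70 -23 [322.7 233.2] [326.7 230.7]
0 -87 [293.4 167.4] [293.2 167.3]
0 -23 [273.4 211.8] [273.3 211.9]
-70 -87 [241.7 144.3] [240.  144.7]
-70 -23 [224.1 189.8] [224.  193.1]
blob [1073.3  -40.2] [ 63.7 228.5] 79.2
blob [812.  125.6] [ 67.7 163.9] 25.4
blob [1619.4 -647. ] [ 363.8 1561.1] 68.0
blob [727.9 -44.8] [28.5 46.5] 58.2
blob [548.5 153.8] [39. 30.] 88.2
blob [340.4 391.9] [75.3 75.1] 32.8
blob [615.9  -4.5] [207.2 181.5] 89.1
blob [345.9 592.4] [317.7 154. ] 45.3
blob [ 535.5 -160.2] [39.5 30.3] 89.6
blob [432.6  98.1] [111.8  60.6] 14.2
blob [377.6 115.1] [79. 11.] 7.5
want [603.3  64.5  49.4]
want [597.4 -75.4  49.4]
```

```bash
python3 -c "
from workcell import ctrl
print(ctrl.job_done())"
```

```text
the job is handed in; nothing more can be done
None
```

I handed the job in at about 64 s: the base measured level (about 0.003 rad) on both wedges, both templates found are on their pins, the label was scanned for over 2 s and the scanner is back on its pad; I dropped one wedge on the way and picked it up again, and I don't know the verdict, since the hand-in returned none.

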